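# Take the nested feed scoops apart and portion the croquettes

## Task

Take the three nested feed scoops apart and lay the small and the medium one in their own bays of the rack; then, with the large scoop and not with the fingers or another scoop, move every croquette from the feed tub into the dog bowl, and finally lay the large scoop in its bay too, all scoops flat, mouth to the far end, handle out over the near stop. A croquette that spills on the worktop may be picked up by hand, and the bystanders are left alone.

Things in the scene. Friction and masses are not known exactly. Their poses are not given: they have to be found in the camera images.
- scoop_small: Small feed scoop, yellow plastic, 70 g: open-fronted shovel 53 wide (y), 74 long (x), 28 mm high at the back, walls 2.5, floor 2.4 (1.2 at the lip). Origin: centre of the shovel's underside; x points to the mouth (lip +37.0, back wall -37.0 mm). Starts nested in the medium one, 1.5 to 3 mm play all round.
- scoop_small_grip (a point): Grip point on the small scoop's handle: at x = -80, y = 0, z = 87.2 mm in the scoop's frame, axes as the scoop's. The handle is a level bar along x, 13 mm wide (y), 10 mm high, from the back wall to x = -118 mm. Nested, the three handles lie one above the other, 18 mm apart, the small scoop's topmost.
- scoop_medium: Medium feed scoop, green plastic, 100 g: open-fronted shovel 61.5 wide (y), 84 long (x), 30 mm high at the back, walls 2.5, floor 2.4 (1.2 at the lip). Origin: centre of the shovel's underside; x points to the mouth (lip +42.0, back wall -42.0 mm). Starts nested in the large one, 1.5 to 3 mm play all round.
- scoop_medium_grip (a point): Grip point on the medium scoop's handle: at x = -80, y = 0, z = 71.6 mm in the scoop's frame, axes as the scoop's. The handle is a level bar along x, 13 mm wide (y), 10 mm high, from the back wall to x = -118 mm. Nested, the three handles lie one above the other, 18 mm apart, the small scoop's topmost.
- scoop_large: Large feed scoop, blue plastic, 140 g: open-fronted shovel 70 wide (y), 95 long (x), 32 mm high at the back, walls 2.5, floor 2.4 (1.2 at the lip). Origin: centre of the shovel's underside; x points to the mouth (lip +47.5, back wall -47.5 mm). Starts flat on the worktop, the other two nested in it.
- scoop_large_grip (a point): Grip point on the large scoop's handle: at x = -80, y = 0, z = 56 mm in the scoop's frame, axes as the scoop's. The handle is a level bar along x, 13 mm wide (y), 10 mm high, from the back wall to x = -118 mm. Nested, the three handles lie one above the other, 18 mm apart, the small scoop's topmost.
- scoop_rack: White scoop rack, fixed, 114 x 221.5 mm: three open-topped bays side by side along x; from -y to +y small, medium, large. Origin: centre of its underside. Dividers 4 mm thick, 22 high; end stops 12 high at +x (far from the robot), 16 at -x; bay floor 3 mm up. A scoop lies flat in its bay, mouth to +x, handle out over the -x stop.
- bay_small (a point): Centre of the floor of the rack's small bay, clear width 60 mm (y) and clear length 106 mm (x); axes as the rack's.
- bay_medium (a point): Centre of the floor of the rack's medium bay, clear width 68.5 mm (y) and clear length 106 mm (x); axes as the rack's.
- bay_large (a point): Centre of the floor of the rack's large bay, clear width 77 mm (y) and clear length 106 mm (x); axes as the rack's.
- feed_tub: Pale grey tub, fixed, 296 x 84 mm, walls 3 mm. Origin: on its underside; x points to the high end. Inside 78 mm wide; level floor (z = 3 mm) from x = -115 to +75, then 45-degree end slopes, up to the rim 42 mm high at x = -154 and up to the high end's 64 mm at x = +136 (the side rims rise to it from x = +55). Croquettes start at x > -10 mm; the large scoop, mouth to +x, fits on the floor behind them.
- dog_bowl: Loose stainless-steel dog bowl, 152 mm across the foot, rim 144 mm across at 47 mm height, wall 3 mm, inner floor 4 mm up, about 350 g. Origin: centre of its underside. It may get knocked a few centimetres aside.
- croquette_0: A brown dog-food croquette, hard, 18 mm thick and 24 mm long with rounded ends, about 12 g; origin at its centre, x along its length. Six to nine of the nine are there at a start.
- croquette_1: A brown dog-food croquette, hard, 18 mm thick and 24 mm long with rounded ends, about 12 g; origin at its centre, x along its length. Six to nine of the nine are there at a start.
- croquette_2: A brown dog-food croquette, hard, 18 mm thick and 24 mm long with rounded ends, about 12 g; origin at its centre, x along its length. Six to nine of the nine are there at a start.
- croquette_3: A brown dog-food croquette, hard, 18 mm thick and 24 mm long with rounded ends, about 12 g; origin at its centre, x along its length. Six to nine of the nine are there at a start.
- croquette_4: A brown dog-food croquette, hard, 18 mm thick and 24 mm long with rounded ends, about 12 g; origin at its centre, x along its length. Six to nine of the nine are there at a start.
- croquette_5: A brown dog-food croquette, hard, 18 mm thick and 24 mm long with rounded ends, about 12 g; origin at its centre, x along its length. Six to nine of the nine are there at a start.
- croquette_6: A brown dog-food croquette, hard, 18 mm thick and 24 mm long with rounded ends, about 12 g; origin at its centre, x along its length. Six to nine of the nine are there at a start.
- croquette_7: A brown dog-food croquette, hard, 18 mm thick and 24 mm long with rounded ends, about 12 g; origin at its centre, x along its length. Six to nine of the nine are there at a start.
- croquette_8: A brown dog-food croquette, hard, 18 mm thick and 24 mm long with rounded ends, about 12 g; origin at its centre, x along its length. Six to nine of the nine are there at a start.
- vial_a: Bystander: small injection vial, 26 mm across, 52 mm tall, origin under its centre. Leave it alone.
- sample_cup: Bystander: red-capped sample cup, 60 mm across, 64 mm tall, origin under its centre. Leave it alone.
- syringe_2: Bystander: capped disposable syringe lying on the worktop, 152 mm long (y), 21 wide, 13 mm high, origin at its middle. Leave it alone.
Mind the look-alikes: they are no part of the job. Of the things that look like the scoop_large, the smaller one is meant.

How it is judged:
On the way, in this order (a step that is already met when the one before it is completed fails the run):
1. the small and the medium scoop are out of the nest and lie in their own bays (x of scoop_small in the frame of bay_small between -0.02 and 0.02 m and y of scoop_small in the frame of bay_small between -0.008 and 0.008 m and z of scoop_small in the frame of bay_small between -0.003 and 0.006 m and x of scoop_small_grip in the frame of bay_small below -0.05 m and angle between the x axis of scoop_small and the x axis of bay_small, either way round below 0.15 rad and angle between each of scoop_small, scoop_medium's own z axis and vertical below 0.1 rad and x of scoop_medium in the frame of bay_medium between -0.02 and 0.02 m and y of scoop_medium in the frame of bay_medium between -0.008 and 0.008 m and z of scoop_medium in the frame of bay_medium between -0.003 and 0.006 m and x of scoop_medium_grip in the frame of bay_medium below -0.05 m and angle between the x axis of scoop_medium and the x axis of bay_medium, either way round below 0.15 rad), for 0.2 s.
2. the large scoop carries at least one croquette clear above the tub (((x of croquette_0 in the frame of scoop_large between -0.048 and 0.048 m and y of croquette_0 in the frame of scoop_large between -0.036 and 0.036 m and z of croquette_0 in the frame of scoop_large between 0 and 0.05 m and height (world z) of croquette_0 above 0.075 m) or (x of croquette_1 in the frame of scoop_large between -0.048 and 0.048 m and y of croquette_1 in the frame of scoop_large between -0.036 and 0.036 m and z of croquette_1 in the frame of scoop_large between 0 and 0.05 m and height (world z) of croquette_1 above 0.075 m) or (x of croquette_2 in the frame of scoop_large between -0.048 and 0.048 m and y of croquette_2 in the frame of scoop_large between -0.036 and 0.036 m and z of croquette_2 in the frame of scoop_large between 0 and 0.05 m and height (world z) of croquette_2 above 0.075 m) or (x of croquette_3 in the frame of scoop_large between -0.048 and 0.048 m and y of croquette_3 in the frame of scoop_large between -0.036 and 0.036 m and z of croquette_3 in the frame of scoop_large between 0 and 0.05 m and height (world z) of croquette_3 above 0.075 m) or (x of croquette_4 in the frame of scoop_large between -0.048 and 0.048 m and y of croquette_4 in the frame of scoop_large between -0.036 and 0.036 m and z of croquette_4 in the frame of scoop_large between 0 and 0.05 m and height (world z) of croquette_4 above 0.075 m) or (x of croquette_5 in the frame of scoop_large between -0.048 and 0.048 m and y of croquette_5 in the frame of scoop_large between -0.036 and 0.036 m and z of croquette_5 in the frame of scoop_large between 0 and 0.05 m and height (world z) of croquette_5 above 0.075 m) or (x of croquette_6 in the frame of scoop_large between -0.048 and 0.048 m and y of croquette_6 in the frame of scoop_large between -0.036 and 0.036 m and z of croquette_6 in the frame of scoop_large between 0 and 0.05 m and height (world z) of croquette_6 above 0.075 m) or (x of croquette_7 in the frame of scoop_large between -0.048 and 0.048 m and y of croquette_7 in the frame of scoop_large between -0.036 and 0.036 m and z of croquette_7 in the frame of scoop_large between 0 and 0.05 m and height (world z) of croquette_7 above 0.075 m) or (x of croquette_8 in the frame of scoop_large between -0.048 and 0.048 m and y of croquette_8 in the frame of scoop_large between -0.036 and 0.036 m and z of croquette_8 in the frame of scoop_large between 0 and 0.05 m and height (world z) of croquette_8 above 0.075 m))), for 0.2 s.
At the end, for the whole second after the job is handed in: Every croquette present lies in the upright dog bowl (within 70 mm of its axis, below its rim); each scoop lies at rest, flat in its own bay, mouth to the rack's +x end (within 20 mm along and 8 mm across the bay's centre, on its floor, turned by less than 0.15 rad) (all of step 1 and horizontal distance between each of croquette_0, croquette_1, croquette_2, croquette_3, croquette_4, croquette_5, croquette_6, croquette_7, croquette_8 and dog_bowl below 0.07 m and z of croquette_0 in the frame of dog_bowl between 0 and 0.05 m and z of croquette_1 in the frame of dog_bowl between 0 and 0.05 m and z of croquette_2 in the frame of dog_bowl between 0 and 0.05 m and z of croquette_3 in the frame of dog_bowl between 0 and 0.05 m and z of croquette_4 in the frame of dog_bowl between 0 and 0.05 m and z of croquette_5 in the frame of dog_bowl between 0 and 0.05 m and z of croquette_6 in the frame of dog_bowl between 0 and 0.05 m and z of croquette_7 in the frame of dog_bowl between 0 and 0.05 m and z of croquette_8 in the frame of dog_bowl between 0 and 0.05 m and x of scoop_large in the frame of bay_large between -0.02 and 0.02 m and y of scoop_large in the frame of bay_large between -0.008 and 0.008 m and z of scoop_large in the frame of bay_large between -0.003 and 0.006 m and x of scoop_large_grip in the frame of bay_large below -0.05 m and angle between the x axis of scoop_large and the x axis of bay_large, either way round below 0.15 rad and angle between each of scoop_large, dog_bowl's own z axis and vertical below 0.1 rad and linear speed of each of scoop_small, scoop_medium, scoop_large below 0.03 m/s); the robot touches nothing.
It fails at once if a croquette in the tub is touched by the fingers or by the small or medium scoop ((x of croquette_0 in the frame of feed_tub between -0.15 and 0.135 m and y of croquette_0 in the frame of feed_tub between -0.042 and 0.042 m and z of croquette_0 in the frame of feed_tub between 0 and 0.06 m and contact force between any of the fingers, scoop_small, scoop_medium and croquette_0 above 0.5 N) or (x of croquette_1 in the frame of feed_tub between -0.15 and 0.135 m and y of croquette_1 in the frame of feed_tub between -0.042 and 0.042 m and z of croquette_1 in the frame of feed_tub between 0 and 0.06 m and contact force between any of the fingers, scoop_small, scoop_medium and croquette_1 above 0.5 N) or (x of croquette_2 in the frame of feed_tub between -0.15 and 0.135 m and y of croquette_2 in the frame of feed_tub between -0.042 and 0.042 m and z of croquette_2 in the frame of feed_tub between 0 and 0.06 m and contact force between any of the fingers, scoop_small, scoop_medium and croquette_2 above 0.5 N) or (x of croquette_3 in the frame of feed_tub between -0.15 and 0.135 m and y of croquette_3 in the frame of feed_tub between -0.042 and 0.042 m and z of croquette_3 in the frame of feed_tub between 0 and 0.06 m and contact force between any of the fingers, scoop_small, scoop_medium and croquette_3 above 0.5 N) or (x of croquette_4 in the frame of feed_tub between -0.15 and 0.135 m and y of croquette_4 in the frame of feed_tub between -0.042 and 0.042 m and z of croquette_4 in the frame of feed_tub between 0 and 0.06 m and contact force between any of the fingers, scoop_small, scoop_medium and croquette_4 above 0.5 N) or (x of croquette_5 in the frame of feed_tub between -0.15 and 0.135 m and y of croquette_5 in the frame of feed_tub between -0.042 and 0.042 m and z of croquette_5 in the frame of feed_tub between 0 and 0.06 m and contact force between any of the fingers, scoop_small, scoop_medium and croquette_5 above 0.5 N) or (x of croquette_6 in the frame of feed_tub between -0.15 and 0.135 m and y of croquette_6 in the frame of feed_tub between -0.042 and 0.042 m and z of croquette_6 in the frame of feed_tub between 0 and 0.06 m and contact force between any of the fingers, scoop_small, scoop_medium and croquette_6 above 0.5 N) or (x of croquette_7 in the frame of feed_tub between -0.15 and 0.135 m and y of croquette_7 in the frame of feed_tub between -0.042 and 0.042 m and z of croquette_7 in the frame of feed_tub between 0 and 0.06 m and contact force between any of the fingers, scoop_small, scoop_medium and croquette_7 above 0.5 N) or (x of croquette_8 in the frame of feed_tub between -0.15 and 0.135 m and y of croquette_8 in the frame of feed_tub between -0.042 and 0.042 m and z of croquette_8 in the frame of feed_tub between 0 and 0.06 m and contact force between any of the fingers, scoop_small, scoop_medium and croquette_8 above 0.5 N)).
It fails at once if a bystander is moved by more than 3 cm (distance of any of vial_a, sample_cup, syringe_2 from where it was at the start of the episode above 0.03 m).
Of croquette_0, croquette_1, croquette_2, croquette_3, croquette_4, croquette_5, croquette_6, croquette_7, croquette_8 only 6 to 9 are there at a start; the rules pass over those that are not, and their reading is None.
At some moment in a run one of dog_bowl may be knocked a few centimetres aside while the robot is not near it.
It also fails if it takes over 210 s, if anything falls off the work surface, if the arm or the gripper's body presses on something with over 40 N, if the wrist force passes 120 N, or if a joint passes its speed limit or range.

## Robot

A 7-joint arm with a two-finger parallel gripper is mounted at the origin on a cart in front of the work surface, level with it; the furniture and walls round the work are solid. World frame = base frame: x ahead of the robot, y to its left, z up, the work surface at z = 0. Lengths are in m, angles in rad, forces in N, time in s.
With the tool pointing down it reaches from about 0.4 to 0.925 m from the base axis. Payload 5.6 kg.
Tool frame: the origin (TCP) lies on the centre line of the jaws, within the pads' length; the fingertips stand tip_extent ahead of it and the grasp point (between the pads) is the TCP (tip_extent is the distance from the TCP to the fingertips, in m); z points along the fingers, y is the direction in which the jaws open and shut (so a half turn about z gives the same grasp; the last joint's range is limited). The gripper opens to 85 mm and grips with 20 to 120 N. Pads are 22 mm wide; open, the fingers measure 114 mm over their backs; the gripper's body (76 mm by 85 mm) begins 54 mm behind the grasp point. The pads swing forward as they close: fully open they stand 13 mm farther back than shut.
Start: joints at [-1.205, 0.468, -0.012, 1.603, 0.006, 1.071, -0.056], TCP at [0.258, 0.596, 0.25] pointing down, gripper open.
Joint ranges: [-2.53, 2.53], [-0.31, 2.02], [-1.57, 1.55], [0.28, 2.44], [-1.29, 4.43], [0.15, 1.84], [-2.92, 2.92]. Speed limits (rad/s): [2.57, 2.57, 3.14, 3.14, 3.14, 3.14, 3.14].

## Interface

Orientations are given as a unit quaternion [w, x, y, z].
In Python, from cell import sense, capture, job_done, cut_out, tip_extent gives the robot as it stands. The module is installed in compiled form; this text tells all that it offers.
- The arm moves only by the tool move_arm, never from a script. Its argument "deltas" is a list of rows, each an object of numbers: "x", "y", "z": the shift along the tool's x, y, z as a fraction of full scale; "ax", "ay", "az": the turn, a rotation vector about the tool's x, y, z as a fraction of full scale; "gripper": the opening, from 0 (shut) to 1 (fully open). A call has 1 to 12 rows; each row shifts and turns the pose as measured when the row begins, along the tool's axes as they then stand; what a row does not reach is not made up. Full scale, the value 1, is 0.04 m for a shift and 0.1 rad for a turn. A row lasts 1/8 s, in which the tool goes at most 62.5 mm and 10.7 degrees, less where a joint would pass 70% of its speed; a pose out of reach is approached as far as the arm can. A call with a number of a shift or a turn outside -1 to 1 is refused whole. A call with a gripper value outside its range is refused whole. The fingers move at their own pace and stop on an object; "grip_force" is the grip in N (left out, the last holds). Time passes only in rows, so rows that do not move let the fingers close. It gives the time, the measured TCP pose, the force and the opening at its end, in the units of the state.
- sense(): the state, without advancing time (a new reading comes with each control period).
- capture(name): name is "scene" or "side" or "wrist"; returns a dict with "pixels" (420x560x3 uint8, red, green, blue), "fx", "fy", "cx", "cy" (pixels), "world_to_cam" (4x4, takes a point from world to camera coordinates). Camera axes: x right, y down, z forward; pixel columns grow to the right and rows downward; lengths in m; the calibration is good to about 2 mm. A picture is of the moment at which its call begins. There is no depth.
- job_done(): hands the job in, once; it reports no verdict.
Trained networks look in a picture, given as the dict that the camera call returned (one of the last four; its "shot" number tells which), for a name from the list of things; names that differ only in an ending like _2 or _b are one class to them, and where a whole thing is asked for, a point or a joint stands for the part that bears it (a point fixed in the world has none). Each returns a list of dicts, best first, with "conf" (0 to 1); they miss things now and then, are a little off and sometimes report something else, mostly with a low value. They report only what shows in the picture. A call takes as long as a camera call. They do not tell look-alikes from the thing itself.
- cut_out(picture, target): "region" (420x560 bool, what is visible of it) and "rect" ([left, top, right, bottom] in pixels, round what is visible of it).
The state is a dict: "t": time; "joints": joint angles; "dq": joint speeds; "joint_torque": joint torques, N m; "tcp_pos": TCP position; "tool_rot": TCP orientation; "force": force on the tool from outside, world axes, zero at the start; "torque": the same for the moment, N m; "finger_gap": finger opening in m.
Only numpy, scipy, OpenCV 4.12 (cv2) and the standard library are available. Lean on these libraries where they do the work, as an engineer would, in place of code of your own. Each camera call takes 0.05 s, during which the arm holds its last target. There are 200 camera calls.

## Working session

There is one attempt and no reset: what is moved stays moved. The work goes in short steps, Python scripts to look and compute and a tool call to move; the robot and the scene stay as the last step left them, time stands still between calls to the robot, and variables do not carry over. Pictures are saved under pics/ and viewed, about 12 in all and at most 16, crops included, and the job is handed in when it is done.

Besides the shell and the picture viewer there is one more tool, called after "Emit:" by a JSON object that holds its "op" and its "data". move_arm: Moves the arm, as the interface text tells. Shift numbers are shares of 0.04 m and turn numbers shares of 0.1 rad, none past 1 either way. Its arguments: {"type":"object","properties":{"deltas":{"type":"array"},"grip_force":{"type":"number"}},"required":["deltas"]}

```bash
mkdir -p pics; ls
cat > h.py <<'E'
import numpy as np, cv2
from cell import sense, capture, job_done, cut_out, tip_extent
from scipy.spatial.transform import Rotation as R
def save(p,name,box=None,s=1):
    im=cv2.cvtColor(p["pixels"],cv2.COLOR_RGB2BGR)
    if box: im=im[box[1]:box[3],box[0]:box[2]]
    if s!=1: im=cv2.resize(im,None,fx=s,fy=s,interpolation=cv2.INTER_CUBIC)
    cv2.imwrite(f"pics/{name}.png",im)
def ray(p,u,v):
    T=np.array(p["world_to_cam"]);Rm=T[:3,:3];c=-Rm.T@T[:3,3]
    return c,Rm.T@np.array([(u-p["cx"])/p["fx"],(v-p["cy"])/p["fy"],1])
def onz(p,u,v,z):
    c,d=ray(p,u,v); return c+d*(z-c[2])/d[2]
def proj(p,X):
    X=np.atleast_2d(X);T=np.array(p["world_to_cam"]);q=X@T[:3,:3].T+T[:3,3]
    return np.c_[p["fx"]*q[:,0]/q[:,2]+p["cx"],p["fy"]*q[:,1]/q[:,2]+p["cy"]]
def rot(): w,x,y,z=sense()["tool_rot"]; return R.from_quat([x,y,z,w])
def cut(p,n,top=3):
    for d in cut_out(p,n)[:top]:
        m=d["region"];v,u=np.nonzero(m);print(n,round(d["conf"],2),np.round(d["rect"]).astype(int),"cen",u.mean().round(1),v.mean().round(1),m.sum())
E
python3 - <<'E'
from h import *
s=sense();print({k:np.round(v,3) for k,v in s.items()},tip_extent)
for n in("scene","side"):
    p=capture(n);save(p,n)
    T=np.array(p["world_to_cam"]);print(n,p["fx"],p["cx"],p["cy"],np.round(-T[:3,:3].T@T[:3,3],3),np.round(T[2,:3],3))
    for k in("scoop_large","scoop_small","scoop_medium","scoop_rack","feed_tub","dog_bowl","vial_a","sample_cup","syringe_2","croquette_0"): cut(p,k,9 if "cro" in k else 3)
E
```

```text
pics
{'t': np.float64(0.0), 'joints': array([-1.205,  0.468, -0.012,  1.604,  0.006,  1.071, -0.056]), 'dq': array([ 0.   ,  0.001,  0.001, -0.001,  0.001, -0.001,  0.001]), 'joint_torque': array([-0.0000e+00, -5.3240e+01,  2.1000e-02, -2.5131e+01,  1.1000e-02,
        8.0000e-03,  0.0000e+00]), 'tcp_pos': array([0.258, 0.596, 0.249]), 'tool_rot': array([-0.   ,  0.203,  0.979, -0.001]), 'force': array([ 0.341,  0.153, -0.227]), 'torque': array([ 0.031, -0.   ,  0.008]), 'finger_gap': np.float64(0.085)} 0.019
scene 470.68121654886596 278.59421652234744 205.96926835423 [-0.206 -0.768  0.966] [ 0.584  0.512 -0.63 ]
scoop_large 0.8 [303 223 353 244] cen 327.7 233.8 428
scoop_large 0.77 [358 317 477 374] cen 404.5 344.0 3125
scoop_large 0.33 [213 163 277 208] cen 244.7 185.6 1443
scoop_small 0.64 [304 208 345 234] cen 327.0 223.4 264
scoop_medium 0.52 [304 217 328 230] cen 316.4 223.8 118
scoop_rack 0.87 [214 164 279 213] cen 245.1 185.6 1484
dog_bowl 0.63 [248 243 308 295] cen 276.5 269.4 2472
vial_a 0.5 [291 180 299 197] cen 295.0 187.8 86
vial_a 0.49 [213 165 282 210] cen 245.6 186.0 1547
sample_cup 0.74 [214 166 280 208] cen 244.9 185.6 1512
syringe_2 0.52 [251 211 274 232] cen 264.2 218.7 62
syringe_2 0.51 [213 164 276 208] cen 245.2 185.6 1416
croquette_0 0.2 [306 209 345 234] cen 325.6 223.1 332
side 475.2360310572701 281.67043557418054 204.98997758834346 [ 0.371 -0.977  1.329] [ 0.161  0.589 -0.792]
scoop_large 0.67 [282 238 331 257] cen 303.1 247.3 186
scoop_small 0.7 [282 228 326 251] cen 309.7 240.7 402
scoop_medium 0.52 [278 236 321 249] cen 297.2 239.5 125
scoop_rack 0.8 [262 142 305 197] cen 283.9 168.0 1460
feed_tub 0.78 [204 140 240 213] cen 220.5 176.3 1518
dog_bowl 0.91 [221 234 267 275] cen 242.1 254.0 1605
sample_cup 0.63 [244 109 262 133] cen 249.6 119.8 285
sample_cup 0.4 [312 186 320 197] cen 317.4 191.0 72
syringe_2 0.62 [261 212 266 212] cen 262.8 210.9 9
```

Run:
```python
import cv2,numpy as np
a=cv2.imread("pics/scene.png");b=cv2.imread("pics/side.png")
cv2.imwrite("pics/a2.png",cv2.resize(a[130:400,130:500],None,fx=2.15,fy=2.15,interpolation=cv2.INTER_CUBIC))
cv2.imwrite("pics/b2.png",cv2.resize(b[90:300,160:440],None,fx=2.8,fy=2.8,interpolation=cv2.INTER_CUBIC))
```

```text
(no output)
```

View pics/a2.png

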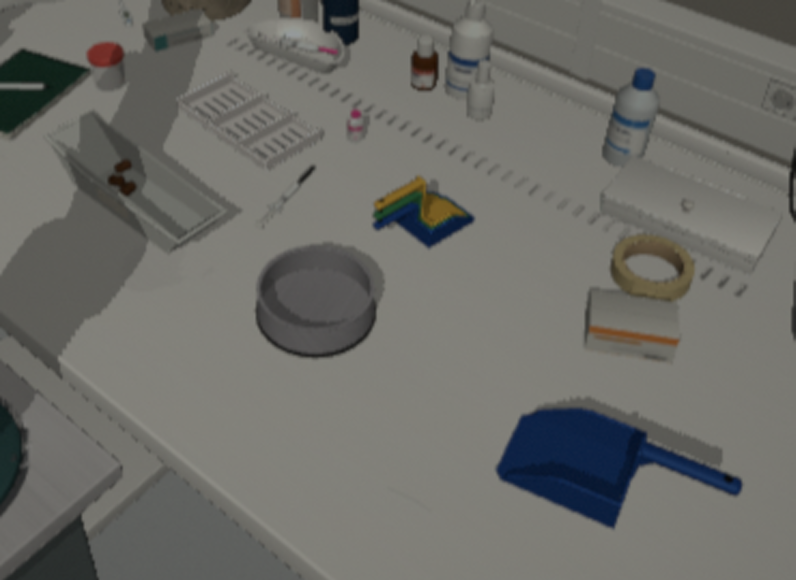

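View pics/b2.png

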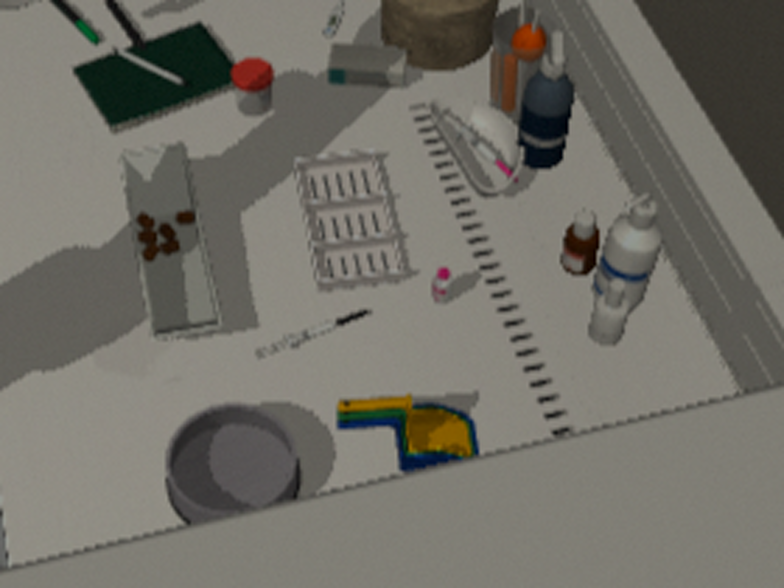

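The nest is at scene pixel (328,228), handles towards the robot. The look-alike is the large blue dustpan at (404,344), which I'm leaving. The tub, with its high end at +y, is at side (220,176), the rack at (284,168) and the bowl at (242,254). Next I'll measure poses from clicked corners.

```bash
cat > fit.py <<'E'
from h import *
from scipy.optimize import least_squares
def fitpose(items,x0):
    # items: (pic, model pts, pixels)
    def f(q):
        r=[]
        c,s=np.cos(q[2]),np.sin(q[2])
        for p,M,P in items:
            M=np.array(M,float);W=np.c_[q[0]+c*M[:,0]-s*M[:,1],q[1]+s*M[:,0]+c*M[:,1],M[:,2]]
            r.append((proj(p,W)-np.array(P)).ravel())
        return np.concatenate(r)
    o=least_squares(f,x0,loss="soft_l1");return o.x,f(o.x)
E
python3 - <<'E'
from fit import *
a=capture("scene");b=capture("side");w=capture("wrist");save(w,"w0")
A=lambda L:[(130+x/2.15,130+y/2.15) for x,y in L]
B=lambda L:[(160+x/2.8,90+y/2.8) for x,y in L]
hx,hy=.057,.11075
# rack: top corners (stops 12/16, dividers 22)
q,r=fitpose([(a,[(hx,hy,.015),(hx,-hy,.015),(-hx,-hy,.018),(-hx,hy,.018)],A([(225,74),(323,131),(270,165),(179,98)])),
 (b,[(-hx,hy,.018),(hx,hy,.015),(hx,-hy,.015),(-hx,-hy,.018)],B([(297,160),(385,152),(410,275),(320,288)]))],[.5,.3,0]);print("rack",q.round(3),r.round(1))
q,r=fitpose([(a,[(-.154,-.042,.042),(-.154,.042,.042)],A([(240,208),(175,248)])),
 (b,[(-.154,-.042,.042),(-.154,.042,.042),(.136,-.042,.064),(.136,.042,.064)],B([(217,325),(154,332),(185,145),(123,152)]))],[.3,.3,1.57]);print("tub",q.round(3),r.round(1))
# nest: large handle end, small handle top end, large mouth corners
q,r=fitpose([(a,[(-.118,0,.0872)],A([(376,212)])),(a,[(.0475,.035,.003),(.0475,-.035,.003)],A([(474,218),(430,246)])),
 (b,[(-.118,0,.0922),(.0475,-.035,.003)],B([(340,404),(478,455)]))],[.5,-.1,0]);print("nest",q.round(3),r.round(1))
def rim(p,L): 
    u,v=L; return onz(p,u,v,.047)[:2]
# bowl rim extremes
for p,L in((a,A([(258,290),(383,285),(318,244)])),(b,B([(167,460),(299,455),(233,404)]))):
    e=[rim(p,l) for l in L];print("bowl",np.round(e,3))
for nm,p,L in(("vial",a,A([(355,137)])),("vial",b,B([(440,297)])),("cup",a,A([(110,85)])),("cup",b,B([(253,108)])),("syr",b,B([(257,355),(370,312)])),("cro",b,B([(148,220),(186,216),(167,232),(145,237),(170,247),(152,253)]))):
    print(nm,np.round([onz(p,*l,.01)[:2] for l in L],3))
E
```

```text
rack [ 0.696  0.167 -0.103] [ 4.3 -0.6  0.9 -0.2 -0.3 -1.9  0.3  0.2 -0.7  0.5 -2.9  0.4 -0.7 -0.1
  0.1 -1.2]
tub [0.456 0.173 1.509] [-7.6  0.5  0.5 -4.1  0.9 -0.5 -1.1  1.   0.3  0.1  0.   0.9]
nest [ 0.689 -0.229 -0.522] [-0.  -2.2 -0.4 -3.6 30.5 -1.7 -0.9  0.5 -2.6 17.6]
bowl [[ 0.405 -0.128]
 [ 0.514 -0.241]
 [ 0.517 -0.13 ]]
bowl [[ 0.39  -0.161]
 [ 0.535 -0.194]
 [ 0.478 -0.106]]
vial [[0.764 0.009]]
vial [[0.771 0.009]]
cup [[0.609 0.408]]
cup [[0.62  0.409]]
syr [[ 0.526 -0.018]
 [ 0.678  0.009]]
cro [[0.437 0.237]
 [0.487 0.231]
 [0.457 0.209]
 [0.427 0.209]
 [0.456 0.183]
 [0.431 0.179]]
```

View pics/w0.png

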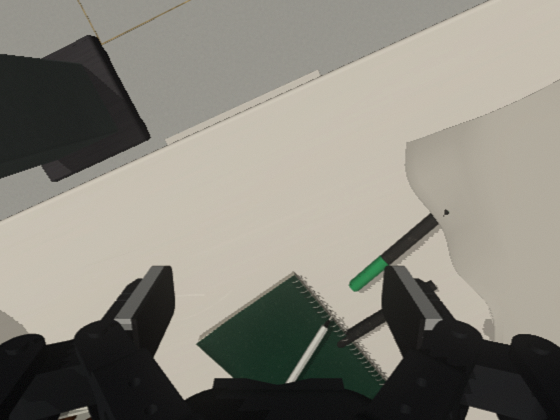

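Emit:
{"op": "move_arm", "data": {"deltas": [{"x":-0.72,"y":-0.68,"z":-0.1},{"x":-0.72,"y":-0.68,"z":-0.1},{"x":-0.72,"y":-0.68,"z":-0.1},{"x":-0.72,"y":-0.68,"z":-0.1},{"x":-0.72,"y":-0.68,"z":-0.1},{"x":-0.72,"y":-0.68,"z":-0.1},{"x":-0.72,"y":-0.68,"z":-0.1},{"x":-0.72,"y":-0.68,"z":-0.1},{"x":-0.72,"y":-0.68},{"x":-0.72,"y":-0.68},{"x":-0.72,"y":-0.68},{"x":-0.72,"y":-0.68}]}}

```text
validation failed for argument at $.de...
```

Emit:
{"op": "move_arm", "data": {"deltas": [{"x":-0.72,"y":-0.68},{"x":-0.72,"y":-0.68},{"x":-0.72,"y":-0.68},{"x":-0.72,"y":-0.68},{"x":-0.72,"y":-0.68},{"x":-0.72,"y":-0.68},{"x":-0.72,"y":-0.68},{"x":-0.72,"y":-0.68},{"x":-0.72,"y":-0.68},{"x":-0.72,"y":-0.68}]}}

```text
validation failed for argument at $.de...
```

Emit:
{"op": "move_arm", "data": {"deltas": [{"az":1},{"az":1},{"az":1},{"az":1},{"az":1},{"az":1},{"az":1},{"az":1},{"az":1},{"az":1},{"az":1},{"az":1}]}}

```text
validation failed for argument at $.de...
```

Emit:
{"op": "move_arm", "data": {"deltas": [{"az":1},{"az":1},{"az":1},{"az":1},{"az":1},{"az":1},{"az":1},{"az":1},{"az":1},{"az":1},{"az":1},{"az":1}]}}

```text
validation failed for argument at $.de...
```

Run:
```python
from h import *
s=sense();print({k:np.round(s[k],3) for k in("t","joints","tcp_pos")});print(rot().as_matrix().round(3))
for n in("wrist","scene"):
    p=capture(n);save(p,n+"1")
    T=np.array(p["world_to_cam"]);print(n,p["fx"],np.round(-T[:3,:3].T@T[:3,3],3),np.round(T[:3,:3],3).tolist())
    for k in("scoop_large","scoop_small","scoop_medium","dog_bowl","scoop_rack","feed_tub"): cut(p,k)
```

```text
{'t': np.float64(1.25), 'joints': array([-1.205,  0.468, -0.012,  1.603,  0.006,  1.071, -0.056]), 'tcp_pos': array([0.258, 0.596, 0.25 ])}
[[-0.918  0.398  0.   ]
 [ 0.398  0.918 -0.   ]
 [-0.     0.    -1.   ]]
wrist 358.65560593346214 [0.187 0.627 0.373] [[0.398, 0.917, 0.0], [0.874, -0.38, 0.302], [0.277, -0.12, -0.953]]
scene 470.68121654886596 [-0.206 -0.768  0.966] [[0.656, -0.755, -0.006], [-0.479, -0.41, -0.776], [0.584, 0.512, -0.63]]
scoop_large 0.95 [300 222 350 244] cen 325.7 233.6 337
scoop_large 0.66 [359 317 478 376] cen 404.4 343.8 3055
scoop_small 0.63 [307 210 346 234] cen 326.6 224.1 301
scoop_small 0.33 [302 223 351 246] cen 326.8 233.9 353
scoop_medium 0.52 [213 165 278 210] cen 244.6 185.5 1485
dog_bowl 0.71 [248 246 307 297] cen 276.4 269.4 2430
dog_bowl 0.26 [168 149 188 174] cen 179.4 159.7 319
scoop_rack 0.67 [303 219 338 234] cen 318.6 225.9 126
scoop_rack 0.62 [215 164 280 215] cen 245.5 185.7 1549
feed_tub 0.96 [153 181 234 246] cen 191.5 214.4 2334
```

View pics/wrist1.png

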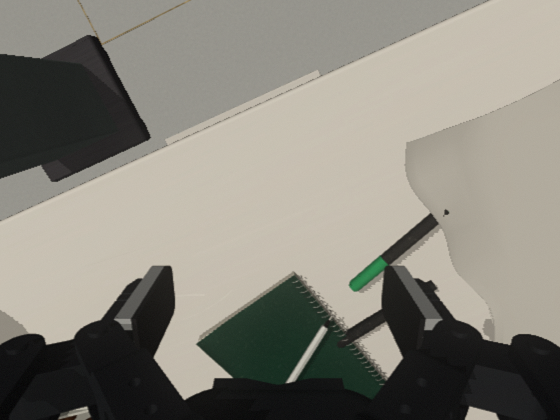

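Emit:
{"op": "move_arm", "data": {"deltas": [{"x":-0.72,"y":-0.68,"z":-0.1,"ax":0,"ay":0,"az":0,"gripper":1}]}}

```text
t: 2.08
tcp_pos: [0.2718, 0.5617, 0.2536]
tool_rot: [-0.001, 0.201, 0.98, 0.0]
force: [-0.3, 0.1, 0.3]
finger_gap: 0.0854
```

Emit:
{"op": "move_arm", "data": {"deltas": [{"x":-0.72,"y":-0.68,"z":-0.1,"ax":0,"ay":0,"az":0,"gripper":1},{"x":-0.72,"y":-0.68,"z":-0.1,"ax":0,"ay":0,"az":0,"gripper":1},{"x":-0.72,"y":-0.68,"z":-0.1,"ax":0,"ay":0,"az":0,"gripper":1},{"x":-0.72,"y":-0.68,"z":-0.1,"ax":0,"ay":0,"az":0,"gripper":1},{"x":-0.72,"y":-0.68,"z":-0.1,"ax":0,"ay":0,"az":0,"gripper":1},{"x":-0.72,"y":-0.68,"z":-0.1,"ax":0,"ay":0,"az":0,"gripper":1},{"x":-0.72,"y":-0.68,"z":-0.1,"ax":0,"ay":0,"az":0,"gripper":1},{"x":-0.72,"y":-0.68,"z":0,"ax":0,"ay":0,"az":0,"gripper":1},{"x":-0.72,"y":-0.68,"z":0,"ax":0,"ay":0,"az":0,"gripper":1},{"x":-0.72,"y":-0.68,"z":0,"ax":0,"ay":0,"az":0,"gripper":1},{"x":-0.72,"y":-0.68,"z":0,"ax":0,"ay":0,"az":0,"gripper":1},{"x":-0.72,"y":-0.68,"z":0,"ax":0,"ay":0,"az":0,"gripper":1}]}}

```text
t: 3.58
tcp_pos: [0.4674, 0.112, 0.2844]
tool_rot: [0.002, 0.2, 0.98, 0.003]
force: [-0.2, 0.3, -0.5]
finger_gap: 0.0854
```

Emit:
{"op": "move_arm", "data": {"deltas": [{"x":-0.72,"y":-0.68,"z":0,"ax":0,"ay":0,"az":0,"gripper":1},{"x":-0.72,"y":-0.68,"z":0,"ax":0,"ay":0,"az":0,"gripper":1},{"x":-0.72,"y":-0.68,"z":0,"ax":0,"ay":0,"az":0,"gripper":1},{"x":-0.72,"y":-0.68,"z":0,"ax":0,"ay":0,"az":0,"gripper":1},{"x":-0.72,"y":-0.68,"z":0,"ax":0,"ay":0,"az":0,"gripper":1},{"x":-0.72,"y":-0.68,"z":0,"ax":0,"ay":0,"az":0,"gripper":1},{"x":-0.72,"y":-0.68,"z":0,"ax":0,"ay":0,"az":0,"gripper":1},{"x":-0.72,"y":-0.68,"z":0,"ax":0,"ay":0,"az":0,"gripper":1},{"x":-0.72,"y":-0.68,"z":0,"ax":0,"ay":0,"az":0,"gripper":1}]}}

```text
t: 4.7
tcp_pos: [0.615, -0.2247, 0.2853]
tool_rot: [0.004, 0.198, 0.98, 0.005]
force: [-0.3, -0.2, -0.1]
finger_gap: 0.0855
```

Emit:
{"op": "move_arm", "data": {"deltas": [{"x":0,"y":0,"z":0,"ax":0,"ay":0,"az":1,"gripper":1},{"x":0,"y":0,"z":0,"ax":0,"ay":0,"az":1,"gripper":1},{"x":0,"y":0,"z":0,"ax":0,"ay":0,"az":1,"gripper":1},{"x":0,"y":0,"z":0,"ax":0,"ay":0,"az":1,"gripper":1},{"x":0,"y":0,"z":0,"ax":0,"ay":0,"az":1,"gripper":1},{"x":0,"y":0,"z":0,"ax":0,"ay":0,"az":1,"gripper":1},{"x":0,"y":0,"z":0,"ax":0,"ay":0,"az":1,"gripper":1},{"x":0,"y":0,"z":0,"ax":0,"ay":0,"az":1,"gripper":1},{"x":0,"y":0,"z":0,"ax":0,"ay":0,"az":1,"gripper":1},{"x":0,"y":0,"z":0,"ax":0,"ay":0,"az":1,"gripper":1},{"x":0,"y":0,"z":0,"ax":0,"ay":0,"az":1,"gripper":1},{"x":0,"y":0,"z":0,"ax":0,"ay":0,"az":1,"gripper":1}]}}

```text
t: 6.2
tcp_pos: [0.6153, -0.2284, 0.2845]
tool_rot: [0.001, 0.732, 0.681, 0.006]
force: [-0.3, -0.5, -0.1]
finger_gap: 0.0852
```

Emit:
{"op": "move_arm", "data": {"deltas": [{"x":0,"y":0,"z":0,"ax":0,"ay":0,"az":1,"gripper":1},{"x":0,"y":0,"z":0,"ax":0,"ay":0,"az":1,"gripper":1},{"x":0,"y":0,"z":0,"ax":0,"ay":0,"az":1,"gripper":1},{"x":0,"y":0,"z":0,"ax":0,"ay":0,"az":1,"gripper":1},{"x":0,"y":0,"z":0,"ax":0,"ay":0,"az":1,"gripper":1},{"x":0,"y":0,"z":0,"ax":0,"ay":0,"az":1,"gripper":1},{"x":0,"y":0,"z":0,"ax":0,"ay":0,"az":1,"gripper":1},{"x":0,"y":0,"z":0,"ax":0,"ay":0,"az":1,"gripper":1},{"x":0,"y":0,"z":0,"ax":0,"ay":0,"az":1,"gripper":1},{"x":0,"y":0,"z":0,"ax":0,"ay":0,"az":1,"gripper":1},{"x":0,"y":0,"z":0,"ax":0,"ay":0,"az":1,"gripper":1},{"x":0,"y":0,"z":0,"ax":0,"ay":0,"az":1,"gripper":1}]}}

```text
t: 7.7
tcp_pos: [0.6165, -0.2255, 0.2843]
tool_rot: [-0.004, 0.991, 0.131, 0.006]
force: [0.2, 0.3, -0.0]
finger_gap: 0.0858
```

Run:
```python
from h import *
s=sense();print({k:np.round(s[k],3) for k in("t","joints","tcp_pos")});print(rot().as_matrix().round(3))
p=capture("wrist");save(p,"w2")
T=np.array(p["world_to_cam"]);print(np.round(-T[:3,:3].T@T[:3,3],3),np.round(T[:3,:3],3).tolist())
for k in("scoop_large","scoop_small","scoop_medium","dog_bowl","scoop_rack","feed_tub"): cut(p,k)
```

```text
{'t': np.float64(7.7), 'joints': array([-0.372,  0.619,  1.028,  1.603, -0.568,  1.239, -0.544]), 'tcp_pos': array([ 0.616, -0.225,  0.284])}
[[ 0.966  0.259  0.01 ]
 [ 0.259 -0.966  0.01 ]
 [ 0.012 -0.007 -1.   ]]
[ 0.689 -0.206  0.408] [[0.259, -0.966, -0.007], [-0.924, -0.249, 0.29], [-0.282, -0.069, -0.957]]
scoop_large 0.62 [218  23 313 134] cen 268.3 70.7 1307
scoop_large 0.61 [438 292 559 348] cen 503.8 316.5 4064
scoop_small 0.7 [207  32 305 196] cen 258.0 95.3 5610
scoop_medium 0.69 [137 213 270 345] cen 211.1 274.1 11910
scoop_medium 0.59 [225  25 309 123] cen 269.2 75.4 803
scoop_medium 0.4 [ 64  50  86 189] cen 75.9 120.5 1321
dog_bowl 0.73 [135 208 272 343] cen 210.5 274.1 12214
scoop_rack 0.65 [ 0  0 34 80] cen 14.4 37.3 2394
feed_tub 0.61 [  0 195  40 286] cen 17.4 240.2 3207
```

View pics/w2.png

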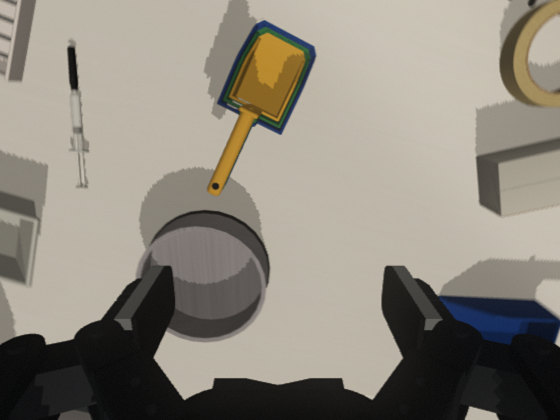

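Run:
```python
from fit import *
p=capture("wrist")
e=onz(p,213,192,.097);f=onz(p,250,113,.097);print("handle",e.round(4),f.round(4),np.degrees(np.arctan2(*(f-e)[[1,0]])),np.linalg.norm(f-e))
L=[(258,21),(316,50),(281,134),(219,101)] # large corners: lip left, lip right, back right, back left
M=[(.0475,.035,.0),(.0475,-.035,.0),(-.0475,-.035,.032),(-.0475,.035,.032)]
q,r=fitpose([(p,M+[(-.118,0,.097),(-.05,0,.097)],L+[(213,192),(250,113)])],[.7,-.2,0]);print(q.round(4),r.round(1))
c,s=np.cos(q[2]),np.sin(q[2]);print("grip",q[0]-.08*c,q[1]-.08*s)
print("bowl rim",[onz(p,*l,.047).round(3) for l in((137,275),(269,280),(205,211),(207,341))])
```

```text
handle [ 0.5897 -0.1705  0.097 ] [ 0.6658 -0.1861  0.097 ] -11.532155828494075 0.07771575572330834
[ 0.7034 -0.1915 -0.1772] [ 1.4 -6.   3.9 -3.6  0.  -1.7 -0.2  1.3 -0.3  2.5 -7.1 12.4]
grip 0.6247020391746019 -0.17742418524806358
bowl rim [array([ 0.456, -0.103,  0.047]), array([ 0.489, -0.248,  0.047]), array([ 0.551, -0.161,  0.047]), array([ 0.391, -0.197,  0.047])]
```

```bash
cat >> h.py <<'E'
def down(yaw,pitch=0):
    """tool pointing down, tool x at world angle yaw; pitch>0: mouth (tool +x) down"""
    M=np.array([[np.cos(yaw),np.sin(yaw),0],[np.sin(yaw),-np.cos(yaw),0],[0,0,-1.]]).T
    M=np.c_[[np.cos(yaw),np.sin(yaw),0],[np.sin(yaw),-np.cos(yaw),0],[0,0,-1.]]
    return R.from_matrix(M)*R.from_rotvec([0,pitch,0])
def plan(pos,Rt):
    s=sense();r=rot()
    print("t",round(float(s["t"]),2),"pos",s["tcp_pos"].round(4) if hasattr(s["tcp_pos"],"round") else np.round(s["tcp_pos"],4),"gap",round(float(s["finger_gap"]),4))
    d=np.array(pos)-np.array(s["tcp_pos"])
    print("turn rows",((r.inv()*Rt).as_rotvec()/.1).round(2),"shift(after)",(Rt.inv().apply(d)/.04).round(2),"shift(now)",(r.inv().apply(d)/.04).round(2))
E
python3 - <<'E'
from h import *
print(down(.3).as_matrix().round(2),down(0,.5).as_matrix().round(2))
plan([.627,-.178,.16],down(-.19))
E
```

```text
[[ 0.96  0.3   0.  ]
 [ 0.3  -0.96  0.  ]
 [ 0.    0.   -1.  ]] [[ 0.88  0.    0.48]
 [ 0.   -1.    0.  ]
 [ 0.48  0.   -0.88]]
t 8.1 pos [ 0.6163 -0.2258  0.2844] gap 0.086
turn rows [-0.09 -0.11  4.56] shift(after) [ 0.04 -1.22  3.11] shift(now) [ 0.53 -1.06  3.13]
```

Emit:
{"op": "move_arm", "data": {"deltas": [{"x":0,"y":0,"z":0,"ax":-0.02,"ay":-0.02,"az":0.92,"gripper":1},{"x":0,"y":0,"z":0,"ax":-0.02,"ay":-0.02,"az":0.92,"gripper":1},{"x":0,"y":0,"z":0,"ax":-0.02,"ay":-0.02,"az":0.92,"gripper":1},{"x":0,"y":0,"z":0,"ax":-0.02,"ay":-0.02,"az":0.92,"gripper":1},{"x":0,"y":0,"z":0,"ax":-0.02,"ay":-0.02,"az":0.92,"gripper":1},{"x":0,"y":-0.31,"z":0.78,"ax":0,"ay":0,"az":0,"gripper":1},{"x":0,"y":-0.31,"z":0.78,"ax":0,"ay":0,"az":0,"gripper":1},{"x":0,"y":-0.31,"z":0.78,"ax":0,"ay":0,"az":0,"gripper":1},{"x":0,"y":-0.31,"z":0.78,"ax":0,"ay":0,"az":0,"gripper":1},{"x":0,"y":0,"z":0,"ax":0,"ay":0,"az":0,"gripper":1}]}}

```text
t: 9.35
tcp_pos: [0.6279, -0.1767, 0.1579]
tool_rot: [-0.0, 0.995, -0.102, 0.002]
force: [0.8, -0.8, 0.8]
finger_gap: 0.0851
```

Run:
```python
from h import *
plan([.627,-.178,.102],down(-.19))
p=capture("wrist");save(p,"w3")
cut(p,"scoop_small")
```

```text
t 9.35 pos [ 0.6279 -0.1767  0.1579] gap 0.0851
turn rows [-0.01 -0.04 -0.14] shift(after) [-0.02  0.04  1.4 ] shift(now) [-0.02  0.04  1.4 ]
scoop_small 0.63 [235  34 318 297] cen 276.8 127.4 12465
```

View pics/w3.png

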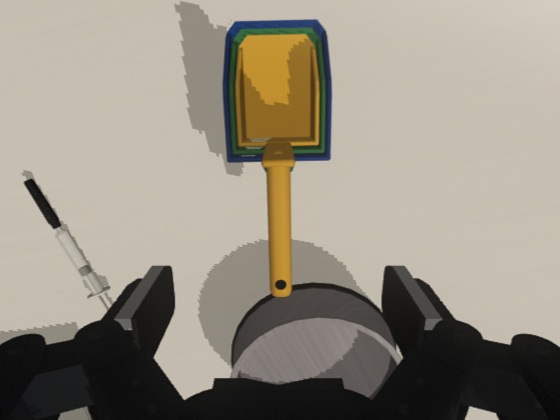

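Emit:
{"op": "move_arm", "data": {"deltas": [{"x":0,"y":0.02,"z":0.7,"ax":0,"ay":0,"az":-0.1,"gripper":1},{"x":0,"y":0.02,"z":0.7,"ax":0,"ay":0,"az":0,"gripper":1},{"x":0,"y":0,"z":0,"ax":0,"ay":0,"az":0,"gripper":1}]}}

```text
t: 9.82
tcp_pos: [0.6319, -0.1855, 0.1106]
tool_rot: [0.002, 0.995, -0.099, 0.01]
force: [-1.1, -0.8, 1.5]
finger_gap: 0.0853
```

Run:
```python
from h import *
plan([.627,-.178,.102],down(-.19))
```

```text
t 9.82 pos [ 0.6319 -0.1855  0.1106] gap 0.0853
turn rows [ 0.02 -0.19 -0.08] shift(after) [-0.16 -0.16  0.21] shift(now) [-0.16 -0.16  0.21]
```

Emit:
{"op": "move_arm", "data": {"deltas": [{"x":-0.16,"y":-0.16,"z":0.21,"ax":0.02,"ay":-0.15,"az":-0.05,"gripper":1},{"x":0,"y":0,"z":0,"ax":0,"ay":0,"az":0,"gripper":1}]}}

```text
t: 10.07
tcp_pos: [0.6281, -0.179, 0.105]
tool_rot: [0.0, 0.995, -0.097, 0.004]
force: [-1.0, -0.1, -0.1]
finger_gap: 0.0852
```

Run:
```python
from h import *
plan([.627,-.178,.102],down(-.19));print(np.round(sense()["joints"],3))
```

```text
t 10.07 pos [ 0.6281 -0.179   0.105 ] gap 0.0852
turn rows [ 0.   -0.08 -0.03] shift(after) [-0.03 -0.02  0.08] shift(now) [-0.03 -0.02  0.08]
[-0.415  0.854  0.972  1.744 -0.832  1.003 -0.886]
```

Good. Close and see the height.

Emit:
{"op": "move_arm", "data": {"deltas": [{"x":0,"y":-0.02,"z":0.08,"ax":0,"ay":-0.05,"az":0,"gripper":1},{"x":0,"y":0,"z":0,"ax":0,"ay":0,"az":0,"gripper":0},{"x":0,"y":0,"z":0,"ax":0,"ay":0,"az":0,"gripper":0},{"x":0,"y":0,"z":0,"ax":0,"ay":0,"az":0,"gripper":0},{"x":0,"y":0,"z":0,"ax":0,"ay":0,"az":0,"gripper":0},{"x":0,"y":0,"z":0,"ax":0,"ay":0,"az":0,"gripper":0},{"x":0,"y":0,"z":0,"ax":0,"ay":0,"az":0,"gripper":0},{"x":0,"y":0,"z":0,"ax":0,"ay":0,"az":0,"gripper":0},{"x":0,"y":0,"z":0,"ax":0,"ay":0,"az":0,"gripper":0}], "grip_force": 60}}

```text
t: 11.2
tcp_pos: [0.6293, -0.1786, 0.1036]
tool_rot: [0.0, 0.995, -0.096, 0.003]
force: [0.3, -0.8, 0.5]
finger_gap: 0.0111
```

Run:
```python
from h import *
plan([.627,-.178,.102],down(-.19));save(capture("side"),"s4",(200,200,360,300),4)
```

```text
t 11.2 pos [ 0.6293 -0.1786  0.1036] gap 0.0111
turn rows [ 0.   -0.06 -0.03] shift(after) [-0.06 -0.    0.04] shift(now) [-0.06 -0.    0.04]
```

View pics/s4.png

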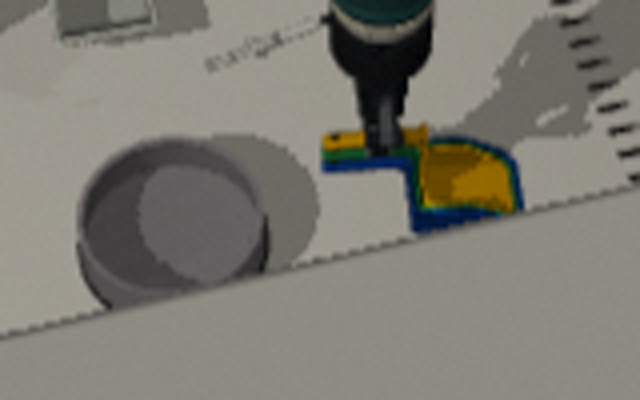

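Emit:
{"op": "move_arm", "data": {"deltas": [{"x":0,"y":0,"z":-0.3,"ax":0,"ay":0,"az":0,"gripper":0},{"x":0,"y":0,"z":-0.4,"ax":0,"ay":0,"az":0,"gripper":0},{"x":0,"y":0,"z":-0.7,"ax":0,"ay":0,"az":0,"gripper":0},{"x":0,"y":0,"z":-0.9,"ax":0,"ay":0,"az":0,"gripper":0},{"x":0,"y":0,"z":0,"ax":0,"ay":0,"az":0,"gripper":0}], "grip_force": 100}}

```text
t: 11.88
tcp_pos: [0.6289, -0.1791, 0.2022]
tool_rot: [0.001, 0.995, -0.097, 0.004]
force: [0.4, 0.2, -1.3]
finger_gap: 0.0099
```

Run:
```python
from h import *
plan([.627,-.178,.102],down(-.19));a=capture("side");b=capture("wrist")
import cv2
A=cv2.resize(a["pixels"][180:290,260:360],(500,550));B=b["pixels"];
C=np.zeros((550,800,3),np.uint8);C[:,:400]=cv2.resize(A,(400,550));C[:300,400:]=cv2.resize(B,(400,300))
cv2.imwrite("pics/c5.png",C[:,:,::-1])
```

```text
t 11.88 pos [ 0.6289 -0.1791  0.2022] gap 0.0099
turn rows [ 0.01 -0.07 -0.04] shift(after) [-0.05 -0.02  2.5 ] shift(now) [-0.07 -0.02  2.5 ]
```

View pics/c5.png

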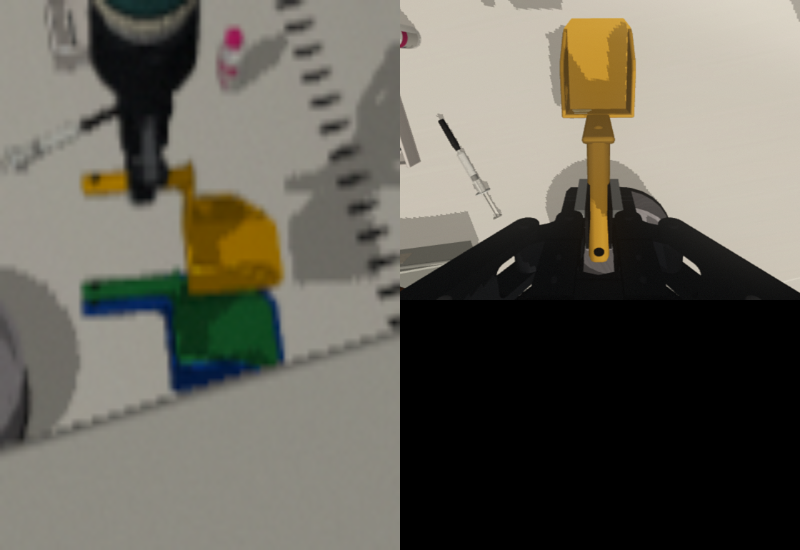

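Run:
```python
from h import *
plan([.60,.10,.34],down(-.103))
```

```text
t 11.97 pos [ 0.6276 -0.1778  0.1989] gap 0.01
turn rows [-0.   -0.02 -0.9 ] shift(after) [-1.4  -6.84 -3.53] shift(now) [-2.   -6.68 -3.53]
```

Emit:
{"op": "move_arm", "data": {"deltas": [{"x":0,"y":0,"z":-0.5,"ax":0,"ay":0,"az":-0.9,"gripper":0},{"x":-0.16,"y":-0.78,"z":-0.35,"ax":0,"ay":0,"az":0,"gripper":0},{"x":-0.16,"y":-0.78,"z":-0.35,"ax":0,"ay":0,"az":0,"gripper":0},{"x":-0.16,"y":-0.78,"z":-0.35,"ax":0,"ay":0,"az":0,"gripper":0},{"x":-0.16,"y":-0.78,"z":-0.35,"ax":0,"ay":0,"az":0,"gripper":0},{"x":-0.16,"y":-0.78,"z":-0.35,"ax":0,"ay":0,"az":0,"gripper":0},{"x":-0.16,"y":-0.78,"z":-0.35,"ax":0,"ay":0,"az":0,"gripper":0},{"x":-0.16,"y":-0.78,"z":-0.35,"ax":0,"ay":0,"az":0,"gripper":0},{"x":-0.16,"y":-0.78,"z":-0.35,"ax":0,"ay":0,"az":0,"gripper":0},{"x":-0.1,"y":-0.6,"z":-0.2,"ax":0,"ay":0,"az":0,"gripper":0},{"x":0,"y":0,"z":0,"ax":0,"ay":0,"az":0,"gripper":0}]}}

```text
t: 13.35
tcp_pos: [0.5934, 0.1121, 0.3303]
tool_rot: [0.001, 0.999, -0.05, -0.011]
force: [-0.5, -0.6, -1.8]
finger_gap: 0.0099
```

Run:
```python
from h import *
plan([.60,.10,.34],down(-.103))
p=capture("wrist");save(p,"w6",None,1.4);np.savez("w6.npz",T=p["world_to_cam"],k=[p["fx"],p["fy"],p["cx"],p["cy"]])
cut(p,"scoop_rack");cut(p,"feed_tub");cut(p,"dog_bowl")
```

```text
t 13.35 pos [0.5934 0.1121 0.3303] gap 0.0099
turn rows [0.02 0.22 0.02] shift(after) [ 0.2   0.28 -0.24] shift(now) [ 0.19  0.28 -0.25]
scoop_rack 0.61 [110  12 316 118] cen 181.1 56.9 12978
feed_tub 0.95 [114 216 366 309] cen 232.7 256.5 12353
dog_bowl 0.65 [441 165 560 286] cen 504.3 226.1 11737
```

View pics/w6.png

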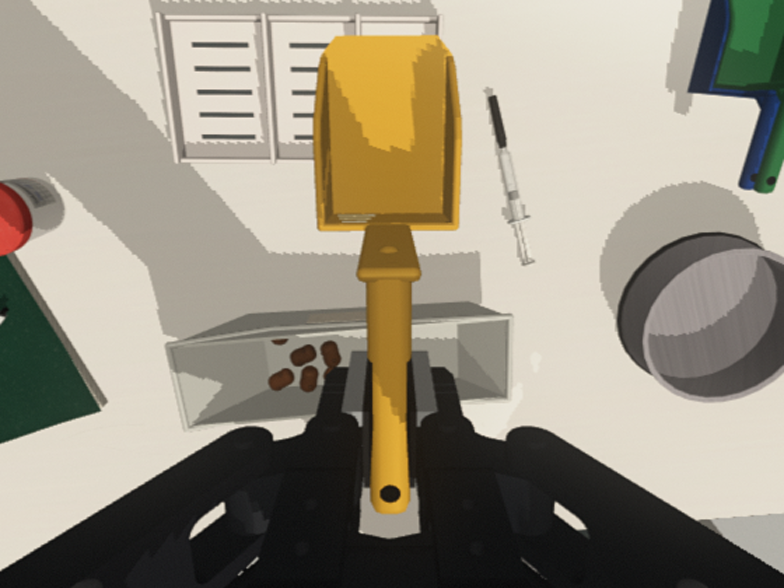

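Run:
```python
from fit import *
d=np.load("w6.npz");k=d["k"];p=dict(world_to_cam=d["T"],fx=k[0],fy=k[1],cx=k[2],cy=k[3])
S=lambda L:[(x/1.4,y/1.4) for x,y in L]
q,r=fitpose([(p,[(.057,.10875,.022),(-.057,.10875,.022),(.057,.02775,.022),(-.057,.02775,.022),(.057,-.04475,.022),(.057,-.10875,.022)],S([(165,15),(178,159),(265,14),(274,159),(358,14),(441,15)]))],[.7,.17,-.1])
print("rack",q.round(4),r.round(1));c,s=np.cos(q[2]),np.sin(q[2])
for n,y in(("small",-.07675),("medium",-.0085),("large",.06825)):
    print(n,"centre",np.round([q[0]-s*y,q[1]+c*y],4),"tcp",np.round([q[0]-s*y-.08*c,q[1]+c*y-.08*s],4))
t,r=fitpose([(p,[(.136,-.042,.064),(.136,.042,.064),(-.154,-.042,.042),(-.154,.042,.042)],S([(167,345),(187,430),(512,316),(508,398)]))],[.45,.17,1.5]);print("tub",t.round(4),r.round(1))
c,s=np.cos(t[2]),np.sin(t[2])
for u,v in S([(280,340),(303,354),(330,352),(281,379),(309,378)]):
    g=onz(p,u,v,.012)[:2]-t[:2];print("cro tub",np.round([c*g[0]+s*g[1],-s*g[0]+c*g[1]],3))
print("bowl",[onz(p,u/1.4,v/1.4,.047).round(3) for u,v in((644,327),(775,400))])
# held scoop: where is its lip/handle in tool frame? scoop small lip corners
g=sense();Rm=rot()
# solve pitch: handle end hole & lip corner rays intersect plane? report projected model at nominal
def mod(dx,dz,pt): # scoop frame relative to grip -> tool
    out=[]
    for X in [(-.11,0,.0922),(.037,.0265,.0),(.037,-.0265,.0),(-.037,.0265,.028),(-.037,-.0265,.028)]:
        v=np.array(X)-[-.08,0,.0872]; v=R.from_rotvec([0,pt,0]).apply(v); out.append(np.array([v[0]+dx,-v[1],-v[2]+dz]))
    return np.array(out)
obs=np.array(S([(390,493),(448,45),(330,45),(318,228),(460,228)]))
obs=obs[[0,2,1,3,4]]
from scipy.optimize import least_squares
f=lambda z:(proj(p,Rm.apply(mod(*z))+np.array(g["tcp_pos"]))-obs).ravel()
o=least_squares(f,[0,.01,0]);print("held dx,dz,pitch",o.x.round(4),o.fun.round(1))
```

```text
rack [ 0.6915  0.1701 -0.1085] [-4.8 -1.8 -0.3  4.1 -0.4 -0.5  0.2  4.5  0.8  0.1  1.2 -0.2]
small centre [0.6832 0.0938] tcp [0.6037 0.1024]
medium centre [0.6906 0.1616] tcp [0.6111 0.1703]
large centre [0.6989 0.2379] tcp [0.6194 0.2466]
tub [0.4544 0.1739 1.5307] [ 2.8  0.2  1.9 -0.8 -4.3 -0.2 -2.3  0.2]
cro tub [ 0.056 -0.017]
cro tub [ 0.036 -0.001]
cro tub [ 0.01  -0.001]
cro tub [0.061 0.025]
cro tub [0.033 0.026]
bowl [array([ 0.469, -0.101,  0.047]), array([ 0.382, -0.227,  0.047])]
held dx,dz,pitch [-0.0018  0.0114  0.0905] [ 9.3 -1.   6.1  0.1 11.6  0.7 11.7  0.1  5.3  0.7]
```

Run:
```python
from h import *
plan([.606,.101,.16],down(-.106,.06))
p=capture("wrist");s=sense();T=np.array(p["world_to_cam"]);c=-T[:3,:3].T@T[:3,3]
print("cam in tool",rot().inv().apply(c-s["tcp_pos"]).round(4),(rot().inv().as_matrix()@T[:3,:3].T).round(3).tolist(),p["cx"],p["cy"])
```

```text
t 13.55 pos [0.5934 0.1078 0.3307] gap 0.01
turn rows [ 0.03  0.81 -0.01] shift(after) [0.07 0.14 4.28] shift(now) [0.42 0.12 4.26]
cam in tool [ 0.0768 -0.0004 -0.123 ] [[-0.0, -0.953, -0.303], [1.0, -0.0, -0.0], [0.0, -0.303, 0.953]] 277.8111306817496 200.40663290645244
```

Emit:
{"op": "move_arm", "data": {"deltas": [{"x":0,"y":0,"z":0,"ax":0.03,"ay":0.8,"az":0,"gripper":0},{"x":0.03,"y":0.03,"z":0.8,"ax":0,"ay":0,"az":0,"gripper":0},{"x":0.03,"y":0.03,"z":0.8,"ax":0,"ay":0,"az":0,"gripper":0},{"x":0,"y":0.03,"z":0.8,"ax":0,"ay":0,"az":0,"gripper":0},{"x":0,"y":0.03,"z":0.8,"ax":0,"ay":0,"az":0,"gripper":0},{"x":0,"y":0,"z":0.8,"ax":0,"ay":0,"az":0,"gripper":0},{"x":0,"y":0,"z":0,"ax":0,"ay":0,"az":0,"gripper":0},{"x":0,"y":0,"z":0,"ax":0,"ay":0,"az":0,"gripper":0},{"x":0,"y":0,"z":0,"ax":0,"ay":0,"az":0,"gripper":0}]}}

```text
t: 14.72
tcp_pos: [0.6069, 0.0911, 0.1691]
tool_rot: [0.002, 0.998, -0.061, 0.032]
force: [-0.1, -0.4, -1.7]
finger_gap: 0.0101
```

Run:
```python
from h import *
plan([.606,.101,.16],down(-.106,.06));print(rot().as_matrix().round(3).tolist(),np.round(sense()["joints"],3))
p=capture("wrist");save(p,"w7",(100,0,460,250),2.2);np.savez("w7.npz",T=p["world_to_cam"],k=[p["fx"],p["fy"],p["cx"],p["cy"]])
```

```text
t 14.72 pos [0.6069 0.0911 0.1691] gap 0.0101
turn rows [ 0.01 -0.04 -0.17] shift(after) [-0.06 -0.24  0.22] shift(now) [-0.07 -0.24  0.22]
[[0.99, -0.122, 0.064], [-0.122, -0.992, -0.007], [0.064, -0.001, -0.998]] [-0.969  0.714  1.087  1.858 -0.761  0.979 -1.256]
```

View pics/w7.png

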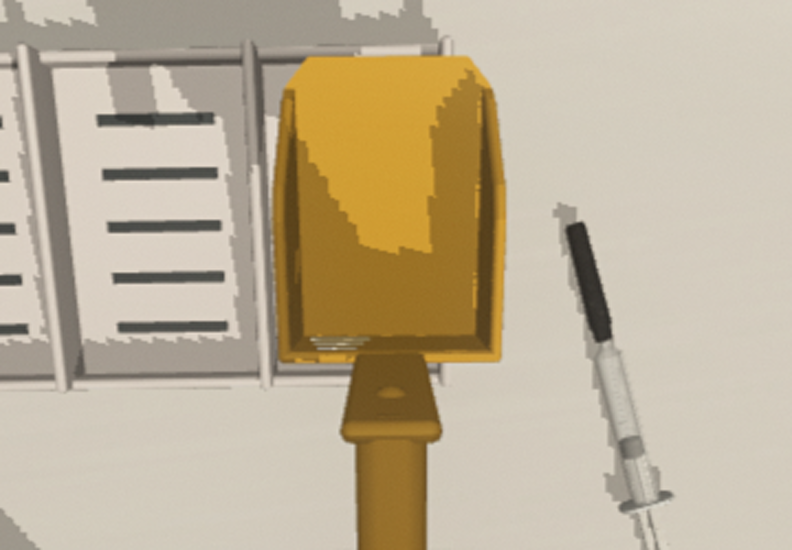

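Run:
```python
from fit import *
d=np.load("w7.npz");k=d["k"];p=dict(world_to_cam=d["T"],fx=k[0],fy=k[1],cx=k[2],cy=k[3])
S=lambda L:[(100+x/2.2,y/2.2) for x,y in L]
q,r=fitpose([(p,[(.057,.02775,.022),(-.057,.02775,.022),(.057,-.04475,.022),(-.057,-.04475,.022),(.057,-.10875,.022),(-.057,-.10875,.022)],S([(25,48),(64,388),(250,44),(265,384),(447,40),(446,382)]))],[.7,.17,-.1])
print("rack",q.round(4),r.round(1));c,s=np.cos(q[2]),np.sin(q[2])
for n,y in(("small",-.07675),("medium",-.0085),("large",.06825)):
    print(n,"centre",np.round([q[0]-s*y,q[1]+c*y],4),"tcp",np.round([q[0]-s*y-.08*c,q[1]+c*y-.08*s],4))
T=np.array(p["world_to_cam"]);Rc=T[:3,:3].T;cam=-Rc@T[:3,3]
Rt=Rc@np.array([[-0.0,-.953,-.303],[1,0,0],[0,-.303,.953]]).T; tcp=cam-Rt@[.0768,-.0004,-.123]
print("tcp at shot",tcp.round(4))
obs=np.array(S([(302,58),(472,58),(282,358),(500,358)]))
def mod(dx,dy,dz,pt,yw):
    X=np.array([(.037,.019,.0),(.037,-.019,.0),(-.037,.0265,.028),(-.037,-.0265,.028)])-[-.08,0,.0872]
    v=R.from_euler('zy',[yw,pt]).apply(X); return np.c_[v[:,0]+dx,dy-v[:,1],dz-v[:,2]]
f=lambda z:(proj(p,mod(z[0],z[1],.0114,z[2],z[3])@Rt.T+tcp)-obs).ravel()
o=least_squares(f,[0,0,0,0]);print("held dx,dy,pitch,yaw",o.x.round(4),o.fun.round(1))
z=o.x
ctr=(R.from_euler('zy',[z[3],z[2]]).apply(np.array([0,0,0])-[-.08,0,.0872])); ctr=np.array([ctr[0]+z[0],z[1]-ctr[1],.0114-ctr[2]])
print("scoop centre rel tool",ctr.round(4),"world",(Rt@ctr+tcp).round(4))
```

```text
rack [ 0.692   0.1712 -0.1127] [-1.3 -1.9 -1.   3.3 -0.4 -1.3  0.7  4.1  1.3 -0.6  0.7  4.2]
small centre [0.6833 0.0949] tcp [0.6038 0.1039]
medium centre [0.691  0.1627] tcp [0.6115 0.1717]
large centre [0.6996 0.239 ] tcp [0.6201 0.248 ]
tcp at shot [0.607  0.091  0.1692]
held dx,dy,pitch,yaw [-0.0058 -0.0002  0.0162  0.0097] [ 5.3 -0.7 -4.8 -1.5  1.1  1.5 -1.7  0.5]
scoop centre rel tool [ 0.0728 -0.001   0.0999] world [0.6856 0.0823 0.0743]
```

Run:
```python
from h import *
plan([.6106,.1024,.132],down(-.111,.055))
```

```text
t 14.78 pos [0.607  0.0911 0.1693] gap 0.0101
turn rows [ 0.   -0.1  -0.12] shift(after) [ 0.01 -0.29  0.93] shift(now) [-0.01 -0.29  0.93]
```

Emit:
{"op": "move_arm", "data": {"deltas": [{"x":0,"y":-0.3,"z":0,"ax":0,"ay":-0.1,"az":-0.12,"gripper":0},{"x":0,"y":0,"z":0.3,"ax":0,"ay":0,"az":0,"gripper":0},{"x":0,"y":0,"z":0.3,"ax":0,"ay":0,"az":0,"gripper":0},{"x":0,"y":0,"z":0.3,"ax":0,"ay":0,"az":0,"gripper":0},{"x":0,"y":0,"z":0,"ax":0,"ay":0,"az":0,"gripper":0},{"x":0,"y":0,"z":0,"ax":0,"ay":0,"az":0,"gripper":0}]}}

```text
t: 15.52
tcp_pos: [0.6108, 0.1045, 0.1312]
tool_rot: [0.001, 0.998, -0.054, 0.027]
force: [-0.4, 0.4, -1.4]
finger_gap: 0.0101
```

Run:
```python
from h import *
plan([.6106,.1024,.106],down(-.111,.055))
```

```text
t 15.53 pos [0.6108 0.1045 0.1312] gap 0.0101
turn rows [-0.01  0.    0.02] shift(after) [-0.03  0.05  0.63] shift(now) [-0.03  0.05  0.63]
```

Emit:
{"op": "move_arm", "data": {"deltas": [{"x":0,"y":0.05,"z":0.2,"ax":0,"ay":0,"az":0,"gripper":0},{"x":0,"y":0,"z":0.2,"ax":0,"ay":0,"az":0,"gripper":0},{"x":0,"y":0,"z":0.2,"ax":0,"ay":0,"az":0,"gripper":0},{"x":0,"y":0,"z":0.0,"ax":0,"ay":0,"az":0,"gripper":0},{"x":0,"y":0,"z":0,"ax":0,"ay":0,"az":0,"gripper":0}]}}

```text
t: 16.15
tcp_pos: [0.6123, 0.1019, 0.1059]
tool_rot: [0.001, 0.998, -0.054, 0.028]
force: [-0.5, -0.1, -0.9]
finger_gap: 0.01
```

Emit:
{"op": "move_arm", "data": {"deltas": [{"x":0,"y":0,"z":0.08,"ax":0,"ay":0,"az":0,"gripper":0},{"x":0,"y":0,"z":0.08,"ax":0,"ay":0,"az":0,"gripper":0},{"x":0,"y":0,"z":0,"ax":0,"ay":0,"az":0,"gripper":0}]}}

```text
t: 16.52
tcp_pos: [0.6129, 0.1023, 0.0999]
tool_rot: [0.001, 0.998, -0.054, 0.028]
force: [-0.9, 0.4, 2.0]
finger_gap: 0.01
```

Emit:
{"op": "move_arm", "data": {"deltas": [{"x":0,"y":0,"z":0,"ax":0,"ay":0,"az":0,"gripper":0.5},{"x":0,"y":0,"z":0,"ax":0,"ay":0,"az":0,"gripper":0.5},{"x":0,"y":0,"z":0,"ax":0,"ay":0,"az":0,"gripper":0.5},{"x":0,"y":0,"z":-0.5,"ax":0,"ay":0,"az":0,"gripper":0.5},{"x":0,"y":0,"z":-1,"ax":0,"ay":0,"az":0,"gripper":0.5},{"x":0,"y":0,"z":-1,"ax":0,"ay":0,"az":0,"gripper":1},{"x":0,"y":0,"z":-1,"ax":0,"ay":0,"az":0,"gripper":1},{"x":0,"y":0,"z":0,"ax":0,"ay":0,"az":0,"gripper":1},{"x":0,"y":0,"z":0,"ax":0,"ay":0,"az":0,"gripper":1},{"x":0,"y":0,"z":0,"ax":0,"ay":0,"az":0,"gripper":1}]}}

```text
t: 17.77
tcp_pos: [0.6051, 0.1016, 0.2492]
tool_rot: [0.0, 0.998, -0.056, 0.03]
force: [0.1, 0.7, -0.7]
finger_gap: 0.0855
```

Run:
```python
from fit import *
plan([.627,-.178,.25],down(-.18))
p=capture("wrist");save(p,"w8");cut(p,"scoop_small");cut(p,"scoop_rack");np.savez("w8.npz",T=p["world_to_cam"],k=[p["fx"],p["fy"],p["cx"],p["cy"]])
```

```text
t 17.77 pos [0.6051 0.1016 0.2492] gap 0.0855
turn rows [-0.05 -0.59  0.69] shift(after) [ 1.79  6.78 -0.02] shift(now) [1.32 6.89 0.04]
scoop_small 0.88 [248  52 307 236] cen 275.2 116.1 6188
scoop_small 0.54 [ 73  34 312 161] cen 177.5 95.6 23142
scoop_small 0.28 [546   0 560  94] cen 554.3 51.8 862
```

View pics/w8.png

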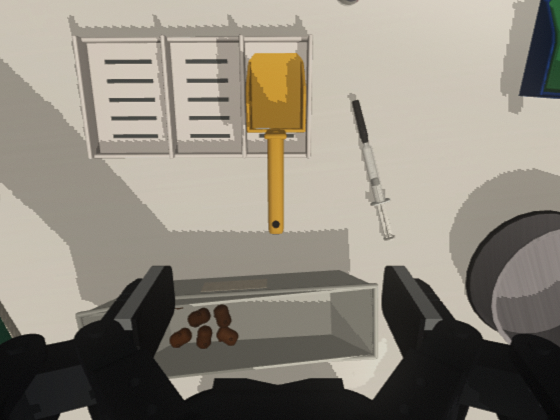

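Emit:
{"op": "move_arm", "data": {"deltas": [{"x":0,"y":0,"z":0,"ax":-0.05,"ay":-0.59,"az":0.69,"gripper":1},{"x":0.22,"y":0.85,"z":0,"ax":0,"ay":0,"az":0,"gripper":1},{"x":0.22,"y":0.85,"z":0,"ax":0,"ay":0,"az":0,"gripper":1},{"x":0.22,"y":0.85,"z":0,"ax":0,"ay":0,"az":0,"gripper":1},{"x":0.22,"y":0.85,"z":0,"ax":0,"ay":0,"az":0,"gripper":1},{"x":0.22,"y":0.85,"z":0,"ax":0,"ay":0,"az":0,"gripper":1},{"x":0.22,"y":0.85,"z":0.3,"ax":0,"ay":0,"az":0,"gripper":1},{"x":0.22,"y":0.85,"z":0.5,"ax":0,"ay":0,"az":0,"gripper":1},{"x":0.22,"y":0.85,"z":0.7,"ax":0,"ay":0,"az":0,"gripper":1},{"x":0,"y":0,"z":0.3,"ax":0,"ay":0,"az":0,"gripper":1},{"x":0,"y":0,"z":0,"ax":0,"ay":0,"az":0,"gripper":1},{"x":0,"y":0,"z":0,"ax":0,"ay":0,"az":0,"gripper":1}]}}

```text
t: 19.42
tcp_pos: [0.624, -0.1854, 0.1681]
tool_rot: [0.003, 0.996, -0.089, -0.007]
force: [-0.2, 1.1, 0.3]
finger_gap: 0.0854
```

Run:
```python
from fit import *
d=np.load("w8.npz");k=d["k"];p=dict(world_to_cam=d["T"],fx=k[0],fy=k[1],cx=k[2],cy=k[3])
Y=[.10875,.02775,-.04475,-.10875]
q,r=fitpose([(p,[(sx*.057,y,.022) for y in Y for sx in(1,-1)],[(78,38),(92,157),(168,37),(173,157),(241,37),(243,157),(309,36),(307,157)])],[.7,.17,-.1]);print("rack",q.round(4),r.round(1))
plan([.627,-.178,.12],down(-.18))
p=capture("wrist");m=cut_out(p,"scoop_medium")
im=p["pixels"].astype(int);g=(im[...,1]>1.3*im[...,0])&(im[...,1]>im[...,2]*1.15)&(im[...,1]>40)
for v in range(0,420,15):
    u=np.nonzero(g[v])[0]
    if len(u)>4: print(v,u.min(),u.max(),len(u),end=" | ")
save(p,"w9")
```

```text
rack [ 0.6911  0.1709 -0.107 ] [-3.7 -1.4 -1.2  3.6 -5.4 -0.9 -0.8  3.3  0.7 -1.4  2.1  3.   2.8 -0.8
  2.7  2.7]
t 19.43 pos [ 0.624  -0.1854  0.1681] gap 0.0854
turn rows [0.06 0.13 0.01] shift(after) [ 0.04 -0.2   1.2 ] shift(now) [ 0.06 -0.2   1.2 ]
30 225 304 80 | 45 221 309 89 | 60 220 310 91 | 75 218 311 94 | 90 218 311 94 | 105 219 310 92 | 120 219 310 92 | 135 220 309 90 | 150 251 276 26 | 165 253 272 20 | 180 254 272 19 | 195 254 272 19 | 210 254 272 19 | 225 254 272 19 | 240 255 272 18 | 255 255 272 11 |
```

Emit:
{"op": "move_arm", "data": {"deltas": [{"x":0.05,"y":-0.22,"z":0,"ax":0.06,"ay":0.13,"az":0,"gripper":1},{"x":0,"y":0,"z":0.5,"ax":0,"ay":0,"az":0,"gripper":1},{"x":0,"y":0,"z":0.5,"ax":0,"ay":0,"az":0,"gripper":1},{"x":0,"y":0,"z":0.5,"ax":0,"ay":0,"az":0,"gripper":1},{"x":0,"y":0,"z":0,"ax":0,"ay":0,"az":0,"gripper":1},{"x":0,"y":0,"z":0,"ax":0,"ay":0,"az":0,"gripper":1}]}}

```text
t: 20.27
tcp_pos: [0.6283, -0.1737, 0.1035]
tool_rot: [-0.001, 0.996, -0.087, 0.0]
force: [-0.3, 0.4, -0.1]
finger_gap: 0.0855
```

Run:
```python
from fit import *
p=capture("wrist")
im=p["pixels"].astype(int);g=(im[...,1]>1.3*im[...,0])&(im[...,1]>im[...,2]*1.15)&(im[...,1]>40)
v,u=np.nonzero(g[:, :]);print("end row",v.max())
for r in(200,230,250,270):
    u=np.nonzero(g[r])[0];print(r,u.min() if len(u) else None,u.max() if len(u) else None)
e=onz(p,277,v.max(),.079);print(e)
plan([.627,-.178,.084],down(-.18))
```

```text
end row 337
200 273 300
230 273 299
250 273 298
270 272 298
[ 0.58871704 -0.16592068  0.079     ]
t 20.32 pos [ 0.6282 -0.1736  0.1035] gap 0.0852
turn rows [-0.02 -0.    0.05] shift(after) [-0.01  0.11  0.49] shift(now) [-0.01  0.11  0.49]
```

Emit:
{"op": "move_arm", "data": {"deltas": [{"x":0,"y":0.08,"z":0.25,"ax":0,"ay":0,"az":0.05,"gripper":1},{"x":0,"y":0,"z":0.25,"ax":0,"ay":0,"az":0,"gripper":1},{"x":0,"y":0,"z":0,"ax":0,"ay":0,"az":0,"gripper":1}]}}

```text
t: 20.7
tcp_pos: [0.6281, -0.1773, 0.083]
tool_rot: [-0.001, 0.996, -0.09, 0.001]
force: [1.0, -0.1, 0.3]
finger_gap: 0.0854
```

Run:
```python
from fit import *
plan([.628,-.177,.0845],down(-.18))
```

```text
t 20.7 pos [ 0.6281 -0.1773  0.083 ] gap 0.0854
turn rows [-0.02 -0.02 -0.01] shift(after) [-0.   -0.01 -0.04] shift(now) [-0.   -0.01 -0.04]
```

Emit:
{"op": "move_arm", "data": {"deltas": [{"x":0,"y":0,"z":-0.04,"ax":0,"ay":0,"az":0,"gripper":0},{"x":0,"y":0,"z":0,"ax":0,"ay":0,"az":0,"gripper":0},{"x":0,"y":0,"z":0,"ax":0,"ay":0,"az":0,"gripper":0},{"x":0,"y":0,"z":0,"ax":0,"ay":0,"az":0,"gripper":0},{"x":0,"y":0,"z":0,"ax":0,"ay":0,"az":0,"gripper":0},{"x":0,"y":0,"z":0,"ax":0,"ay":0,"az":0,"gripper":0},{"x":0,"y":0,"z":0,"ax":0,"ay":0,"az":0,"gripper":0},{"x":0,"y":0,"z":0,"ax":0,"ay":0,"az":0,"gripper":0}], "grip_force": 100}}

```text
t: 21.7
tcp_pos: [0.6285, -0.1774, 0.0858]
tool_rot: [-0.001, 0.996, -0.09, 0.002]
force: [-1.0, -0.5, 0.6]
finger_gap: 0.0101
```

Emit:
{"op": "move_arm", "data": {"deltas": [{"x":0,"y":0,"z":-0.3,"ax":0,"ay":0,"az":0,"gripper":0},{"x":0,"y":0,"z":-0.4,"ax":0,"ay":0,"az":0,"gripper":0},{"x":0,"y":0,"z":-0.7,"ax":0,"ay":0,"az":0,"gripper":0},{"x":0,"y":0,"z":-0.9,"ax":0,"ay":0,"az":0,"gripper":0},{"x":0,"y":0,"z":-0.9,"ax":0,"ay":0,"az":0,"gripper":0},{"x":0,"y":0,"z":0,"ax":0,"ay":0,"az":0,"gripper":0}]}}

```text
t: 22.45
tcp_pos: [0.6282, -0.1782, 0.2221]
tool_rot: [-0.0, 0.996, -0.091, 0.003]
force: [0.7, -0.3, -1.1]
finger_gap: 0.0096
```

Run:
```python
from fit import *
plan([.611,.169,.24],down(-.108,.03))
p=capture("side");im=p["pixels"].astype(int)
g=(im[...,1]>1.3*im[...,0])&(im[...,1]>im[...,2]*1.15)&(im[...,1]>40); b=(im[...,2]>1.6*im[...,0])&(im[...,2]>1.25*im[...,1])&(im[...,2]>40)
for n,m in(("g",g),("b",b)):
    m=m[170:300,260:345];v,u=np.nonzero(m);print(n,u.min()+260,u.max()+260,v.min()+170,v.max()+170,len(u))
```

```text
t 22.45 pos [ 0.6282 -0.1782  0.2221] gap 0.0096
turn rows [-0.    0.24 -0.74] shift(after) [-1.35 -8.58 -0.49] shift(now) [-1.99 -8.46 -0.45]
g 280 332 209 232 566
b 281 330 234 257 622
```

Emit:
{"op": "move_arm", "data": {"deltas": [{"x":0,"y":0,"z":-0.5,"ax":0,"ay":0.24,"az":-0.74,"gripper":0},{"x":-0.13,"y":-0.84,"z":0,"ax":0,"ay":0,"az":0,"gripper":0},{"x":-0.13,"y":-0.84,"z":0,"ax":0,"ay":0,"az":0,"gripper":0},{"x":-0.13,"y":-0.84,"z":0,"ax":0,"ay":0,"az":0,"gripper":0},{"x":-0.13,"y":-0.84,"z":0,"ax":0,"ay":0,"az":0,"gripper":0},{"x":-0.13,"y":-0.84,"z":0,"ax":0,"ay":0,"az":0,"gripper":0},{"x":-0.13,"y":-0.84,"z":0,"ax":0,"ay":0,"az":0,"gripper":0},{"x":-0.13,"y":-0.84,"z":0,"ax":0,"ay":0,"az":0,"gripper":0},{"x":-0.13,"y":-0.84,"z":0,"ax":0,"ay":0,"az":0,"gripper":0},{"x":-0.13,"y":-0.84,"z":0,"ax":0,"ay":0,"az":0,"gripper":0},{"x":0,"y":-0.84,"z":0,"ax":0,"ay":0,"az":0,"gripper":0},{"x":0,"y":0,"z":0,"ax":0,"ay":0,"az":0,"gripper":0}]}}

```text
t: 24.0
tcp_pos: [0.6072, 0.175, 0.2276]
tool_rot: [0.001, 0.999, -0.053, 0.002]
force: [-0.3, -1.3, -1.1]
finger_gap: 0.0103
```

Run:
```python
from fit import *
plan([.614,.1705,.15],down(-.108,.035))
```

```text
t 24.0 pos [0.6072 0.175  0.2276] gap 0.0103
turn rows [0.02 0.3  0.02] shift(after) [0.11 0.09 1.95] shift(now) [0.17 0.09 1.94]
```

Emit:
{"op": "move_arm", "data": {"deltas": [{"x":0,"y":0,"z":0,"ax":0,"ay":0.3,"az":0,"gripper":0},{"x":0.06,"y":0.03,"z":0.65,"ax":0,"ay":0,"az":0,"gripper":0},{"x":0.06,"y":0,"z":0.65,"ax":0,"ay":0,"az":0,"gripper":0},{"x":0,"y":0,"z":0.65,"ax":0,"ay":0,"az":0,"gripper":0},{"x":0,"y":0,"z":0,"ax":0,"ay":0,"az":0,"gripper":0},{"x":0,"y":0,"z":0,"ax":0,"ay":0,"az":0,"gripper":0},{"x":0,"y":0,"z":0,"ax":0,"ay":0,"az":0,"gripper":0}]}}

```text
t: 24.88
tcp_pos: [0.6136, 0.1656, 0.1489]
tool_rot: [0.003, 0.998, -0.058, 0.02]
force: [-0.4, 0.0, -1.0]
finger_gap: 0.0098
```

Run:
```python
from fit import *
plan([.6165,.170,.115],down(-.108,.035))
p=capture("wrist");im=p["pixels"].astype(int);g=(im[...,1]>1.3*im[...,0])&(im[...,1]>im[...,2]*1.15)&(im[...,1]>40)
T=np.array(p["world_to_cam"]);Rc=T[:3,:3].T;cam=-Rc@T[:3,3]
Rt=Rc@np.array([[-0.0,-.953,-.303],[1,0,0],[0,-.303,.953]]).T; tcp=cam-Rt@[.0768,-.0004,-.123]
v,u=np.nonzero(g);top=v.min()
rows=range(top,top+160,10)
for r in rows:
    u=np.nonzero(g[r])[0];print(r,u.min(),u.max(),end=" | ")
# back wall top edge corners
w=np.array([np.ptp(np.nonzero(g[r])[0]) if g[r].any() else 0 for r in range(420)])
rb=max(r for r in range(420) if w[r]>60);u=np.nonzero(g[rb-2])[0];print("\nback row",rb,u.min(),u.max())
# centreline world using back wall top (z at tcp-.0834+.030)
zb=tcp[2]-.0834+.03
A=onz(p,(u.min()+u.max())/2,rb,zb); ut=np.nonzero(g[top+2])[0]; B=onz(p,(ut.min()+ut.max())/2,top,tcp[2]-.0834)
print("back mid",A.round(4),"lip mid",B.round(4),"mid",((A+B)/2).round(4),"yaw",np.arctan2(*(B-A)[[1,0]]),np.linalg.norm((B-A)[:2]),"tcp",tcp.round(4))
# predicted divider tops in pixels at rack pose
q=[.6915,.1708,-.109];c,s=np.cos(q[2]),np.sin(q[2])
for y in(.02775,-.04475):
  W=[[q[0]+c*x-s*y,q[1]+s*x+c*y,.022] for x in(.057,-.057)];print("div",proj(p,W).round(1).tolist())
im2=p["pixels"][:,:,::-1].copy()
for y in(.10875,.02775,-.04475,-.10875):
  W=np.array([[q[0]+c*x-s*y,q[1]+s*x+c*y,.022] for x in(.057,-.057)]);a,b=proj(p,W).round().astype(int);cv2.line(im2,tuple(map(int,a)),tuple(map(int,b)),(0,0,255),1)
cv2.imwrite("pics/w10.png",cv2.resize(im2[0:250,60:460],(800,500)))
```

```text
t 24.88 pos [0.6136 0.1656 0.1489] gap 0.0098
turn rows [ 0.04 -0.05 -0.08] shift(after) [ 0.03 -0.12  0.85] shift(now) [ 0.03 -0.12  0.85]
9 230 326 | 19 223 333 | 29 218 338 | 39 216 339 | 49 215 341 | 59 214 342 | 69 213 343 | 79 212 344 | 89 212 344 | 99 212 344 | 109 212 344 | 119 213 343 | 129 213 343 | 139 214 342 | 149 214 342 | 159 215 341 | 
back row 179 216 340
back mid [0.6475 0.1617 0.0957] lip mid [0.7322 0.1517 0.0657] mid [0.6899 0.1567 0.0807] yaw -0.11797099137892135 0.0853137625731063 tcp [0.6137 0.1655 0.1491]
div [[210.9, 1.7], [219.9, 177.8]]
div [[325.0, 0.8], [320.8, 177.0]]
```

View pics/w10.png

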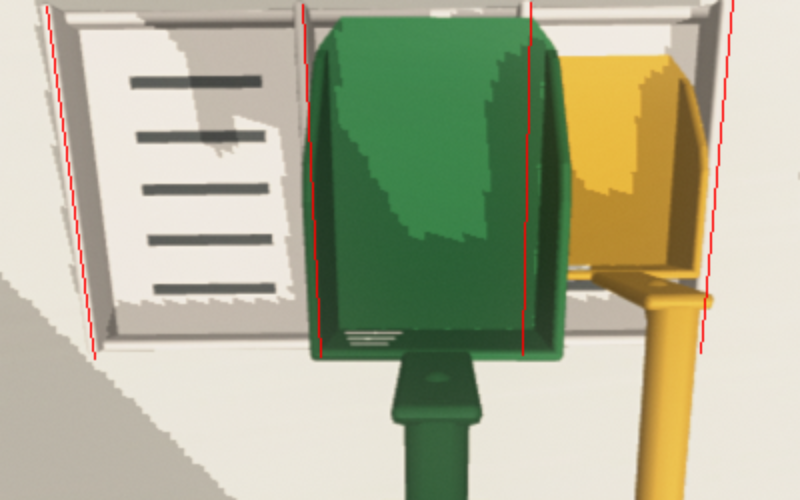

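Emit:
{"op": "move_arm", "data": {"deltas": [{"x":0.02,"y":-0.14,"z":0.2,"ax":0.04,"ay":-0.05,"az":-0.08,"gripper":0},{"x":0,"y":0,"z":0.3,"ax":0,"ay":0,"az":0,"gripper":0},{"x":0,"y":0,"z":0.3,"ax":0,"ay":0,"az":0,"gripper":0},{"x":0,"y":0,"z":0.1,"ax":0,"ay":0,"az":0,"gripper":0},{"x":0,"y":0,"z":0,"ax":0,"ay":0,"az":0,"gripper":0},{"x":0,"y":0,"z":0,"ax":0,"ay":0,"az":0,"gripper":0}]}}

```text
t: 25.68
tcp_pos: [0.6169, 0.1717, 0.1109]
tool_rot: [0.001, 0.998, -0.053, 0.018]
force: [-0.8, 0.1, -1.0]
finger_gap: 0.0103
```

Run:
```python
from fit import *
plan([.614,.171,.0865],down(-.108,.035))
```

```text
t 25.68 pos [0.6169 0.1717 0.1109] gap 0.0103
turn rows [-0.01 -0.01  0.01] shift(after) [-0.09  0.03  0.61] shift(now) [-0.09  0.03  0.61]
```

Emit:
{"op": "move_arm", "data": {"deltas": [{"x":-0.05,"y":0.02,"z":0.2,"ax":0,"ay":0,"az":0,"gripper":0},{"x":0,"y":0,"z":0.2,"ax":0,"ay":0,"az":0,"gripper":0},{"x":0,"y":0,"z":0.15,"ax":0,"ay":0,"az":0,"gripper":0},{"x":0,"y":0,"z":0.05,"ax":0,"ay":0,"az":0,"gripper":0},{"x":0,"y":0,"z":0.05,"ax":0,"ay":0,"az":0,"gripper":0},{"x":0,"y":0,"z":0,"ax":0,"ay":0,"az":0,"gripper":0}]}}

```text
t: 26.42
tcp_pos: [0.6158, 0.1712, 0.0856]
tool_rot: [-0.001, 0.998, -0.053, 0.018]
force: [0.3, 0.3, -1.7]
finger_gap: 0.0098
```

Emit:
{"op": "move_arm", "data": {"deltas": [{"x":0,"y":0,"z":0.08,"ax":0,"ay":0,"az":0,"gripper":0},{"x":0,"y":0,"z":0.08,"ax":0,"ay":0,"az":0,"gripper":0},{"x":0,"y":0,"z":0,"ax":0,"ay":0,"az":0,"gripper":0}]}}

```text
t: 26.8
tcp_pos: [0.6161, 0.1713, 0.0859]
tool_rot: [-0.004, 0.998, -0.053, 0.017]
force: [1.4, 0.2, -2.1]
finger_gap: 0.0102
```

Emit:
{"op": "move_arm", "data": {"deltas": [{"x":0,"y":0,"z":0,"ax":0,"ay":0,"az":0,"gripper":0.45},{"x":0,"y":0,"z":0,"ax":0,"ay":0,"az":0,"gripper":0.45},{"x":0,"y":0,"z":0,"ax":0,"ay":0,"az":0,"gripper":0.45},{"x":0,"y":0,"z":-0.5,"ax":0,"ay":0,"az":0,"gripper":0.45},{"x":0,"y":0,"z":-1,"ax":0,"ay":0,"az":0,"gripper":0.45},{"x":0,"y":0,"z":-1,"ax":0,"ay":0,"az":0,"gripper":1},{"x":0,"y":0,"z":-1,"ax":0,"ay":0,"az":0,"gripper":1},{"x":0,"y":0,"z":0,"ax":0,"ay":0,"az":0,"gripper":1},{"x":0,"y":0,"z":0,"ax":0,"ay":0,"az":0,"gripper":1},{"x":0,"y":0,"z":0,"ax":0,"ay":0,"az":0,"gripper":1}]}}

```text
t: 28.05
tcp_pos: [0.6115, 0.1696, 0.2339]
tool_rot: [-0.003, 0.998, -0.054, 0.018]
force: [-0.4, 0.6, -0.7]
finger_gap: 0.0858
```

Run:
```python
from fit import *
plan([.627,-.178,.22],down(-.18))
p=capture("wrist");save(p,"w11");np.savez("w11.npz",T=p["world_to_cam"],k=[p["fx"],p["fy"],p["cx"],p["cy"]])
```

```text
t 28.05 pos [0.6115 0.1696 0.2339] gap 0.0858
turn rows [-0.1  -0.34  0.72] shift(after) [1.94 8.48 0.35] shift(now) [1.31 8.6  0.32]
```

View pics/w11.png

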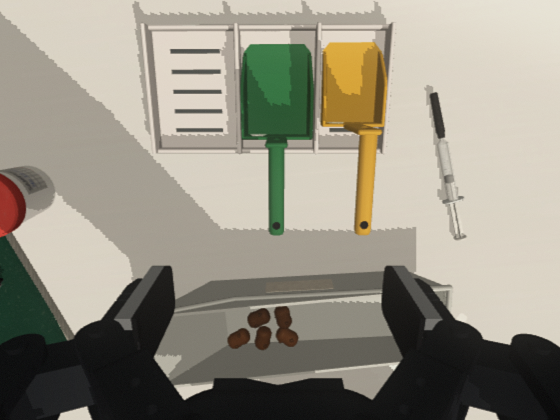

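Emit:
{"op": "move_arm", "data": {"deltas": [{"x":0,"y":0,"z":0,"ax":-0.1,"ay":-0.34,"az":0.72,"gripper":1},{"x":0.2,"y":0.85,"z":0,"ax":0,"ay":0,"az":0,"gripper":1},{"x":0.2,"y":0.85,"z":0,"ax":0,"ay":0,"az":0,"gripper":1},{"x":0.2,"y":0.85,"z":0,"ax":0,"ay":0,"az":0,"gripper":1},{"x":0.2,"y":0.85,"z":0,"ax":0,"ay":0,"az":0,"gripper":1},{"x":0.2,"y":0.85,"z":0,"ax":0,"ay":0,"az":0,"gripper":1},{"x":0.2,"y":0.85,"z":0,"ax":0,"ay":0,"az":0,"gripper":1},{"x":0.2,"y":0.85,"z":0,"ax":0,"ay":0,"az":0,"gripper":1},{"x":0.2,"y":0.85,"z":0.5,"ax":0,"ay":0,"az":0,"gripper":1},{"x":0.2,"y":0.85,"z":0.8,"ax":0,"ay":0,"az":0,"gripper":1},{"x":0.1,"y":0.6,"z":0.8,"ax":0,"ay":0,"az":0,"gripper":1},{"x":0,"y":0,"z":0,"ax":0,"ay":0,"az":0,"gripper":1}]}}

```text
t: 29.6
tcp_pos: [0.6217, -0.1783, 0.1374]
tool_rot: [0.004, 0.996, -0.09, -0.009]
force: [-0.4, -0.0, 1.0]
finger_gap: 0.0856
```

Emit:
{"op": "move_arm", "data": {"deltas": [{"x":0,"y":0,"z":0,"ax":0,"ay":0,"az":0,"gripper":1},{"x":0,"y":0,"z":0,"ax":0,"ay":0,"az":0,"gripper":1}]}}

```text
t: 29.85
tcp_pos: [0.6226, -0.1768, 0.1382]
tool_rot: [0.003, 0.996, -0.089, -0.009]
force: [-0.2, -0.6, -0.5]
finger_gap: 0.0854
```

```bash
cat > blue.py <<'E'
from fit import *
def blue(zoff=.061):
    p=capture("wrist");im=p["pixels"].astype(int);b=(im[...,2]>1.5*im[...,0])&(im[...,2]>1.2*im[...,1])&(im[...,2]>35)
    n,l,st,_=cv2.connectedComponentsWithStats(b.astype(np.uint8));
    i=[k for k in range(1,n) if st[k,4]>300 and 200<st[k,0]+st[k,2]/2<360];m=l==max(i,key=lambda k:st[k,4])
    v,u=np.nonzero(m);print("rows",v.min(),v.max())
    rows=np.arange(v.min(),v.max()+1);w=np.array([m[r].sum() for r in rows])
    nar=rows[(w<45)&(w>6)];nar=nar[nar>v.min()+60];pts=[]
    for r in nar[::8]:
        uu=np.nonzero(m[r])[0];pts.append(onz(p,uu.mean(),r,zoff)[:2]);print(r,uu.min(),uu.max(),end=" | ")
    pts=np.array(pts);e=onz(p,np.nonzero(m[v.max()-1])[0].mean(),v.max(),zoff)[:2]
    d=pts[0]-pts[-1];yaw=np.arctan2(d[1],d[0]);print("\nend",e.round(4),"yaw",yaw.round(3),"grip",(e+.038*np.array([np.cos(yaw),np.sin(yaw)])).round(4));return p
E
python3 - <<'E'
from blue import *
plan([.627,-.178,.15],down(-.18));blue()
E
```

```text
t 29.85 pos [ 0.6226 -0.1768  0.1382] gap 0.0854
turn rows [0.08 0.17 0.01] shift(after) [ 0.11  0.01 -0.29] shift(now) [ 0.11  0.01 -0.3 ]
rows 1 272
156 222 290 | 164 262 290 | 172 266 286 | 180 266 286 | 188 266 286 | 196 267 286 | 204 267 286 | 212 267 286 | 220 267 286 | 228 267 285 | 236 267 285 | 244 267 285 | 252 267 285 | 260 267 285 | 268 268 285 | 
end [ 0.588  -0.1696] yaw -0.05 grip [ 0.626  -0.1715]
```

Emit:
{"op": "move_arm", "data": {"deltas": [{"x":0.1,"y":0,"z":0.3,"ax":0.08,"ay":0.17,"az":0,"gripper":1},{"x":0,"y":0,"z":0.6,"ax":0,"ay":0,"az":0,"gripper":1},{"x":0,"y":0,"z":0.6,"ax":0,"ay":0,"az":0,"gripper":1},{"x":0,"y":0,"z":0.3,"ax":0,"ay":0,"az":0,"gripper":1},{"x":0,"y":0,"z":0,"ax":0,"ay":0,"az":0,"gripper":1},{"x":0,"y":0,"z":0,"ax":0,"ay":0,"az":0,"gripper":1}]}}

```text
t: 30.65
tcp_pos: [0.6273, -0.175, 0.0608]
tool_rot: [-0.001, 0.996, -0.088, 0.0]
force: [-0.3, 0.3, 0.3]
finger_gap: 0.0855
```

Run:
```python
from blue import *
plan([.6265,-.1768,.06],down(-.18));blue()
```

```text
t 30.65 pos [ 0.6273 -0.175   0.0608] gap 0.0855
turn rows [-0.01 -0.01  0.04] shift(after) [-0.01  0.05  0.02] shift(now) [-0.01  0.05  0.02]
rows 0 375
202 264 303 | 210 263 304 | 218 262 305 | 234 268 299 | 242 268 299 | 250 268 299 | 258 269 299 | 266 268 298 | 274 268 299 | 282 268 298 | 290 268 298 | 298 268 298 | 306 268 298 | 314 268 297 | 322 268 297 | 330 268 297 | 338 268 297 | 346 268 297 | 354 268 296 | 362 268 297 | 370 271 295 | 
end [ 0.5875 -0.17  ] yaw -0.174 grip [ 0.6249 -0.1766]
```

Emit:
{"op": "move_arm", "data": {"deltas": [{"x":-0.03,"y":0.05,"z":0.02,"ax":0,"ay":0,"az":0,"gripper":0},{"x":0,"y":0,"z":0,"ax":0,"ay":0,"az":0,"gripper":0},{"x":0,"y":0,"z":0,"ax":0,"ay":0,"az":0,"gripper":0},{"x":0,"y":0,"z":0,"ax":0,"ay":0,"az":0,"gripper":0},{"x":0,"y":0,"z":0,"ax":0,"ay":0,"az":0,"gripper":0},{"x":0,"y":0,"z":0,"ax":0,"ay":0,"az":0,"gripper":0},{"x":0,"y":0,"z":0,"ax":0,"ay":0,"az":0,"gripper":0},{"x":0,"y":0,"z":0,"ax":0,"ay":0,"az":0,"gripper":0},{"x":0,"y":0,"z":0,"ax":0,"ay":0,"az":0,"gripper":0}], "grip_force": 120}}

```text
t: 31.82
tcp_pos: [0.6266, -0.1772, 0.0622]
tool_rot: [-0.001, 0.996, -0.088, 0.002]
force: [-0.1, 0.6, 1.9]
finger_gap: 0.0097
```

Emit:
{"op": "move_arm", "data": {"deltas": [{"x":0,"y":0,"z":-0.3,"ax":0,"ay":0,"az":0,"gripper":0},{"x":0,"y":0,"z":-0.6,"ax":0,"ay":0,"az":0,"gripper":0},{"x":0,"y":0,"z":-1,"ax":0,"ay":0,"az":0,"gripper":0},{"x":0,"y":0,"z":-1,"ax":0,"ay":0,"az":0,"gripper":0},{"x":0,"y":0,"z":-1,"ax":0,"ay":0,"az":0,"gripper":0},{"x":0,"y":0,"z":0,"ax":0,"ay":0,"az":0,"gripper":0},{"x":0,"y":0,"z":0,"ax":0,"ay":0,"az":0,"gripper":0}]}}

```text
t: 32.7
tcp_pos: [0.6258, -0.1779, 0.2298]
tool_rot: [-0.001, 0.996, -0.088, 0.004]
force: [0.3, 0.0, -1.0]
finger_gap: 0.0099
```

Run:
```python
from blue import *
plan([.47,.05,.24],down(1.525))
d=np.load("w11.npz");k=d["k"];p=dict(world_to_cam=d["T"],fx=k[0],fy=k[1],cx=k[2],cy=k[3])
# croquettes from side cam now, tub frame
t=[.455,.1738,1.525];c,s=np.cos(t[2]),np.sin(t[2])
q=capture("side");im=q["pixels"].astype(int);m=(im[...,0]>1.6*im[...,2])&(im[...,0]<130)&(im[...,0]>25);m[:, :200]=0;m[:,242:]=0;m[:140]=0;m[220:]=0
n,l,st,ce=cv2.connectedComponentsWithStats(m.astype(np.uint8))
for i in range(1,n):
    if st[i,4]>4:
        g=onz(q,*ce[i],.012)[:2]-t[:2];print(st[i].tolist(),np.round([c*g[0]+s*g[1],-s*g[0]+c*g[1]],3))
M=[(.136,-.042,.064),(.136,.042,.064),(-.154,-.042,.042),(-.154,.042,.042),(.055,-.042,.042)]
W=[[t[0]+c*x-s*y,t[1]+s*x+c*y,z] for x,y,z in M];print(proj(q,W).round(1).tolist())
print("w11 tub low corners",proj(p,W).round(1).tolist())
blue(.05)
print(np.round(sense()["joints"],2))
```

```text
t 32.7 pos [ 0.6258 -0.1779  0.2298] gap 0.0099
turn rows [  0.05  -0.07 -17.02] shift(after) [ 5.51 -4.15 -0.25] shift(now) [-4.83 -4.92 -0.28]
[209, 166, 15, 17, 120] [0.029 0.017]
[223, 166, 6, 4, 21] [ 0.056 -0.026]
[[225.4, 141.8], [203.0, 145.4], [238.7, 205.3], [214.3, 209.6], [229.2, 161.4]]
w11 tub low corners [[146.7, 315.1], [160.1, 388.2], [446.7, 287.4], [441.6, 359.5], [235.0, 298.3]]
rows 0 371
201 259 297 | 209 258 299 | 226 262 294 | 234 262 293 | 242 263 294 | 250 262 294 | 258 263 293 | 266 265 291 | 274 265 291 | 282 265 291 | 290 265 291 | 298 265 291 | 306 266 290 | 314 265 290 | 322 265 291 | 330 265 291 | 338 264 292 | 346 264 292 | 354 264 292 | 362 264 291 | 370 269 287 | 
end [ 0.4259 -0.1419] yaw -0.178 grip [ 0.4633 -0.1486]
[-0.48  0.71  1.08  1.67 -0.67  1.17 -0.97]
```

Emit:
{"op": "move_arm", "data": {"deltas": [{"x":0,"y":0,"z":0,"ax":0,"ay":0,"az":-1,"gripper":0},{"x":0,"y":0,"z":0,"ax":0,"ay":0,"az":-1,"gripper":0},{"x":0,"y":0,"z":0,"ax":0,"ay":0,"az":-1,"gripper":0},{"x":0,"y":0,"z":0,"ax":0,"ay":0,"az":-1,"gripper":0},{"x":0,"y":0,"z":0,"ax":0,"ay":0,"az":-1,"gripper":0},{"x":0,"y":0,"z":0,"ax":0,"ay":0,"az":-1,"gripper":0},{"x":0,"y":0,"z":0,"ax":0,"ay":0,"az":-1,"gripper":0},{"x":0,"y":0,"z":0,"ax":0,"ay":0,"az":-1,"gripper":0},{"x":0,"y":0,"z":0,"ax":0,"ay":0,"az":-1,"gripper":0},{"x":0,"y":0,"z":0,"ax":0,"ay":0,"az":-1,"gripper":0},{"x":0,"y":0,"z":0,"ax":0,"ay":0,"az":-1,"gripper":0},{"x":0,"y":0,"z":0,"ax":0,"ay":0,"az":-1,"gripper":0}]}}

```text
t: 34.3
tcp_pos: [0.6179, -0.1765, 0.2139]
tool_rot: [-0.006, 0.863, 0.505, -0.009]
force: [0.2, 1.0, -1.0]
finger_gap: 0.0099
```

Emit:
{"op": "move_arm", "data": {"deltas": [{"x":0,"y":0,"z":0,"ax":0,"ay":0,"az":-1,"gripper":0},{"x":0,"y":0,"z":0,"ax":0,"ay":0,"az":-1,"gripper":0},{"x":0,"y":0,"z":0,"ax":0,"ay":0,"az":-1,"gripper":0},{"x":0,"y":0,"z":0,"ax":0,"ay":0,"az":-1,"gripper":0},{"x":0,"y":0,"z":0,"ax":0,"ay":0,"az":-1,"gripper":0},{"x":0.75,"y":-0.7,"z":0,"ax":0,"ay":0,"az":0,"gripper":0},{"x":0.75,"y":-0.7,"z":0,"ax":0,"ay":0,"az":0,"gripper":0},{"x":0.75,"y":-0.7,"z":0,"ax":0,"ay":0,"az":0,"gripper":0},{"x":0.75,"y":-0.7,"z":0,"ax":0,"ay":0,"az":0,"gripper":0},{"x":0.75,"y":-0.7,"z":0,"ax":0,"ay":0,"az":0,"gripper":0},{"x":0,"y":0,"z":0,"ax":0,"ay":0,"az":0,"gripper":0},{"x":0,"y":0,"z":0,"ax":0,"ay":0,"az":0,"gripper":0}]}}

```text
t: 35.8
tcp_pos: [0.4657, -0.024, 0.2057]
tool_rot: [-0.015, 0.706, 0.708, -0.017]
force: [-1.0, 0.0, -1.4]
finger_gap: 0.0099
```

Run:
```python
from blue import *
plan([.449,.0355,.15],down(1.525));print(np.round(sense()["joints"],2))
```

```text
t 35.8 pos [ 0.4657 -0.024   0.2057] gap 0.0099
turn rows [-0.45  0.03  0.49] shift(after) [ 1.47 -0.49  1.39] shift(now) [ 1.49 -0.35  1.41]
[-0.62  0.27  0.7   2.09 -0.21  0.9   0.21]
```

Emit:
{"op": "move_arm", "data": {"deltas": [{"x":0,"y":0,"z":0,"ax":-0.45,"ay":0,"az":0.49,"gripper":0},{"x":0.5,"y":-0.17,"z":0.3,"ax":0,"ay":0,"az":0,"gripper":0},{"x":0.5,"y":-0.17,"z":0.4,"ax":0,"ay":0,"az":0,"gripper":0},{"x":0.5,"y":-0.17,"z":0.5,"ax":0,"ay":0,"az":0,"gripper":0},{"x":0,"y":0,"z":0.3,"ax":0,"ay":0,"az":0,"gripper":0},{"x":0,"y":0,"z":0,"ax":0,"ay":0,"az":0,"gripper":0},{"x":0,"y":0,"z":0,"ax":0,"ay":0,"az":0,"gripper":0},{"x":0,"y":0,"z":0,"ax":0,"ay":0,"az":0,"gripper":0}]}}

```text
t: 36.8
tcp_pos: [0.4501, 0.0363, 0.1412]
tool_rot: [0.002, 0.725, 0.689, -0.003]
force: [-0.4, -0.1, -1.6]
finger_gap: 0.0099
```

```bash
cat > tubview.py <<'E'
from blue import *
t=[.455,.1738,1.525];c,s=np.cos(t[2]),np.sin(t[2])
def tubov(name,box=None,sc=1,cam="wrist"):
    p=capture(cam);im=p["pixels"][:,:,::-1].copy()
    W=lambda L:[[t[0]+c*x-s*y,t[1]+s*x+c*y,z] for x,y,z in L]
    for L in([(-.154,-.042,.042),(.055,-.042,.042),(.136,-.042,.064),(.136,.042,.064),(.055,.042,.042),(-.154,.042,.042)],[(-.115,-.039,.003),(.075,-.039,.003),(.075,.039,.003),(-.115,.039,.003)]):
        cv2.polylines(im,[proj(p,W(L)).round().astype(np.int32)],True,(0,0,255),1)
    if box: im=im[box[1]:box[3],box[0]:box[2]]
    cv2.imwrite(f"pics/{name}.png",cv2.resize(im,None,fx=sc,fy=sc));return p
E
python3 - <<'E'
from tubview import *
plan([.449,.0355,.09],down(1.525));p=tubov("w12",None,1.4)
E
```

```text
t 36.8 pos [0.4501 0.0363 0.1412] gap 0.0099
turn rows [-0.02  0.08 -0.05] shift(after) [-0.02 -0.03  1.28] shift(now) [-0.01 -0.02  1.28]
```

View pics/w12.png

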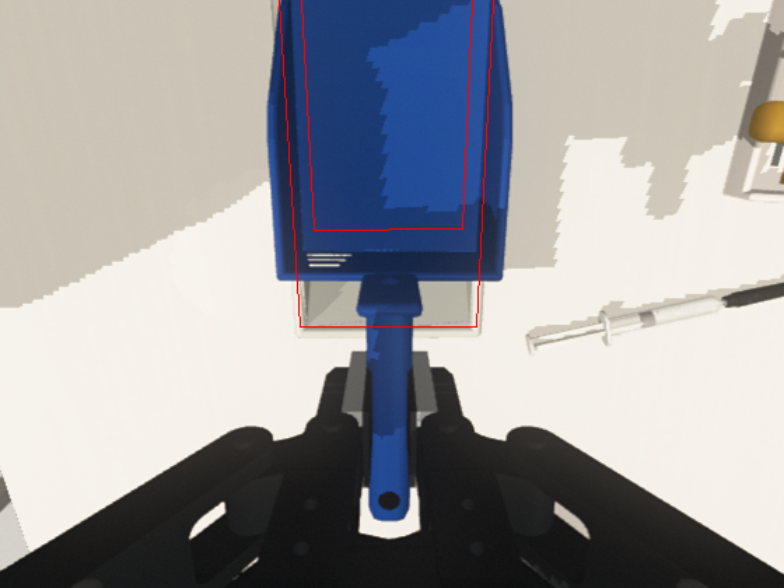

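Emit:
{"op": "move_arm", "data": {"deltas": [{"x":0,"y":0,"z":0.3,"ax":0,"ay":0.05,"az":-0.05,"gripper":0},{"x":0,"y":0,"z":0.3,"ax":0,"ay":0,"az":0,"gripper":0},{"x":0,"y":0,"z":0.2,"ax":0,"ay":0,"az":0,"gripper":0},{"x":0,"y":0,"z":0,"ax":0,"ay":0,"az":0,"gripper":0},{"x":0,"y":0,"z":0,"ax":0,"ay":0,"az":0,"gripper":0}]}}

```text
t: 37.48
tcp_pos: [0.4502, 0.0358, 0.107]
tool_rot: [0.0, 0.723, 0.691, -0.001]
force: [-0.4, 0.1, -1.1]
finger_gap: 0.0104
```

Run:
```python
from tubview import *
plan([.4495,.035,.07],down(1.525))
```

```text
t 37.48 pos [0.4502 0.0358 0.107 ] gap 0.0104
turn rows [-0.01  0.02 -0.  ] shift(after) [-0.02 -0.02  0.93] shift(now) [-0.02 -0.02  0.93]
```

Emit:
{"op": "move_arm", "data": {"deltas": [{"x":0,"y":-0.02,"z":0.25,"ax":0,"ay":0,"az":0,"gripper":0},{"x":0,"y":0,"z":0.25,"ax":0,"ay":0,"az":0,"gripper":0},{"x":0,"y":0,"z":0.25,"ax":0,"ay":0,"az":0,"gripper":0},{"x":0,"y":0,"z":0.15,"ax":0,"ay":0,"az":0,"gripper":0},{"x":0,"y":0,"z":0,"ax":0,"ay":0,"az":0,"gripper":0},{"x":0,"y":0,"z":0,"ax":0,"ay":0,"az":0,"gripper":0}]}}

```text
t: 38.22
tcp_pos: [0.4495, 0.0359, 0.0684]
tool_rot: [0.0, 0.723, 0.691, -0.001]
force: [-0.1, -0.3, -1.2]
finger_gap: 0.0099
```

Emit:
{"op": "move_arm", "data": {"deltas": [{"x":0,"y":0,"z":0.08,"ax":0,"ay":0,"az":0,"gripper":0},{"x":0,"y":0,"z":0.06,"ax":0,"ay":0,"az":0,"gripper":0},{"x":0,"y":0,"z":0,"ax":0,"ay":0,"az":0,"gripper":0}]}}

```text
t: 38.6
tcp_pos: [0.4501, 0.035, 0.0648]
tool_rot: [-0.0, 0.724, 0.69, -0.0]
force: [0.5, 2.8, 2.7]
finger_gap: 0.01
```

Run:
```python
from tubview import *
plan([.4495,.035,.065],down(1.525));p=tubov("w13",(0,0,560,420),1)
im=p["pixels"].astype(int);m=(im[...,0]>1.6*im[...,2])&(im[...,0]<130)&(im[...,0]>25)
n,l,st,ce=cv2.connectedComponentsWithStats(m.astype(np.uint8))
for i in range(1,n):
    if st[i,4]>20:
        g=onz(p,*ce[i],.012)[:2]-t[:2];print(st[i].tolist(),np.round([c*g[0]+s*g[1],-s*g[0]+c*g[1]],3))
```

```text
t 38.6 pos [0.4501 0.035  0.0648] gap 0.01
turn rows [-0.    0.   -0.01] shift(after) [-0.   -0.02 -0.  ] shift(now) [-0.   -0.02 -0.  ]
```

Emit:
{"op": "move_arm", "data": {"deltas": [{"x":0.3,"y":0,"z":0,"ax":0,"ay":0,"az":0,"gripper":0},{"x":0.3,"y":0,"z":0,"ax":0,"ay":0,"az":0,"gripper":0},{"x":0.3,"y":0,"z":0,"ax":0,"ay":0,"az":0,"gripper":0},{"x":0.3,"y":0,"z":0,"ax":0,"ay":0,"az":0,"gripper":0},{"x":0.3,"y":0,"z":0,"ax":0,"ay":0,"az":0,"gripper":0},{"x":0,"y":0,"z":0,"ax":0,"ay":0,"az":0,"gripper":0}]}}

```text
t: 39.4
tcp_pos: [0.4538, 0.0995, 0.0651]
tool_rot: [0.001, 0.723, 0.691, 0.001]
force: [0.6, 0.8, 0.9]
finger_gap: 0.01
```

```bash
cat > st.py <<'E'
from tubview import *
def st():
    S=sense();r=rot();P=np.array(S["tcp_pos"]);d=P[:2]-t[:2];g=np.array([c*d[0]+s*d[1],-s*d[0]+c*d[1]])
    M=r.as_matrix();th=np.arcsin(M[2,0])
    def sp(x,z): # scoop point (x,z) -> tub x, z
        v=M@np.array([x+.0785,0,-(z-.0622)]);w=P+v;dd=w[:2]-t[:2];return np.round([c*dd[0]+s*dd[1],-s*dd[0]+c*dd[1],w[2]],4)
    print("t",round(float(S["t"]),2),"tcp tub",g.round(4),"z",P[2].round(4),"pitch",th.round(3),"yaw",np.arctan2(M[1,0],M[0,0]).round(3),"lip",sp(.0475,0),"back",sp(-.0475,0),"F",np.round(S["force"],1),"gap",S["finger_gap"])
E
python3 -c "
from st import *
st()"
```

```text
t 39.4 tcp tub [-0.0742 -0.0023] z 0.0651 pitch 0.0 yaw 1.525 lip [ 0.0518 -0.0023  0.0029] back [-0.0432 -0.0024  0.0029] F [0.6 0.8 0.9] gap 0.009958974673509405
```

Emit:
{"op": "move_arm", "data": {"deltas": [{"x":0.25,"y":-0.04,"z":0,"ax":0,"ay":0,"az":0,"gripper":0},{"x":0.25,"y":0,"z":0,"ax":0,"ay":0,"az":0,"gripper":0},{"x":0,"y":0,"z":0,"ax":0,"ay":0,"az":0,"gripper":0}]}}

```text
t: 39.78
tcp_pos: [0.453, 0.1205, 0.0651]
tool_rot: [0.001, 0.723, 0.69, 0.001]
force: [0.1, 0.7, -0.1]
finger_gap: 0.0098
```

```bash
python3 -c "
from st import *
st();tubov('w14')
q=capture('side');save(q,'s14',(180,120,260,230),5)
im=q['pixels'].astype(int);m=(im[...,0]>1.6*im[...,2])&(im[...,0]<130)&(im[...,0]>25);m[:, :195]=0;m[:,245:]=0;m[:125]=0;m[220:]=0
n,l,s_,ce=cv2.connectedComponentsWithStats(m.astype(np.uint8));print([(s_[i].tolist()) for i in range(1,n) if s_[i,4]>4])"
```

```text
t 39.77 tcp tub [-0.0533 -0.0005] z 0.0651 pitch 0.0 yaw 1.524 lip [ 0.0727 -0.0007  0.0029] back [-0.0223 -0.0006  0.0029] F [ 0.1  0.7 -0.1] gap 0.00982764425797803
[]
```

Emit:
{"op": "move_arm", "data": {"deltas": [{"x":0.1,"y":0,"z":0.06,"ax":0,"ay":1,"az":0,"gripper":0},{"x":0.12,"y":0,"z":0.1,"ax":0,"ay":1,"az":0,"gripper":0},{"x":0.13,"y":0,"z":0.14,"ax":0,"ay":1,"az":0,"gripper":0},{"x":0,"y":0,"z":0,"ax":0,"ay":0,"az":0,"gripper":0}]}}

```text
t: 40.38
tcp_pos: [0.4539, 0.1332, 0.0542]
tool_rot: [-0.103, 0.715, 0.682, 0.111]
force: [1.0, 0.0, -1.6]
finger_gap: 0.0102
```

```bash
python3 -c "
from st import *
st();p=tubov('w15');im=p['pixels'].astype(int);m=(im[...,0]>1.6*im[...,2])&(im[...,0]<130)&(im[...,0]>25)
n,l,s_,ce=cv2.connectedComponentsWithStats(m.astype(np.uint8));print([(s_[i].tolist()) for i in range(1,n) if s_[i,4]>30])"
```

```text
t 40.38 tcp tub [-0.0406 -0.0008] z 0.0542 pitch 0.304 yaw 1.523 lip [ 0.0983 -0.0012  0.0326] back [ 0.0076 -0.0011  0.0042] F [ 1.   0.  -1.6] gap 0.010159284459547353
[[201, 0, 70, 46, 1981], [328, 0, 28, 6, 126], [225, 109, 50, 74, 2938]]
```

Emit:
{"op": "move_arm", "data": {"deltas": [{"x":0.14,"y":0,"z":0.17,"ax":0,"ay":1,"az":0,"gripper":0},{"x":0.14,"y":0,"z":0.2,"ax":0,"ay":1,"az":0,"gripper":0},{"x":0,"y":0,"z":0,"ax":0,"ay":0,"az":0,"gripper":0}]}}

```text
t: 40.8
tcp_pos: [0.4541, 0.153, 0.0441]
tool_rot: [-0.171, 0.697, 0.672, 0.18]
force: [-0.7, 0.7, -2.1]
finger_gap: 0.01
```

```bash
cat > br.py <<'E'
from st import *
def brown(name=None,cam="wrist"):
    p=capture(cam);im=p['pixels'].astype(int);m=(im[...,0]>1.6*im[...,2])&(im[...,0]<130)&(im[...,0]>25)
    if name: save(p,name)
    n,l,s_,ce=cv2.connectedComponentsWithStats(m.astype(np.uint8));print([(s_[i].tolist()) for i in range(1,n) if s_[i,4]>(30 if cam=="wrist" else 5)])
    for d in cut_out(p,"croquette_0")[:10]: print(round(d["conf"],2),np.round(d["rect"]).astype(int).tolist(),end="; ")
    print();return p
E
python3 -c "
from br import *
st();brown('w16')"
```

```text
t 40.8 tcp tub [-0.0208 -0.0001] z 0.0441 pitch 0.502 yaw 1.535 lip [0.1195 0.001  0.0503] back [0.0363 0.0002 0.0045] F [-0.7  0.7 -2.1] gap 0.00999865551559891
[[205, 0, 133, 154, 7558], [228, 143, 51, 42, 1476]]
0.97 [206, 39, 261, 84]; 0.87 [287, 0, 342, 60]; 0.85 [225, 142, 279, 184]; 0.71 [242, 110, 295, 154]; 0.67 [240, 3, 291, 54]; 0.62 [208, 81, 258, 137];
```

```bash
cat >> br.py <<'E'
def inscoop(p,u,v,h=.011):
    P=np.array(sense()["tcp_pos"]);M=rot().as_matrix();cc,d=ray(p,u,v)
    a=M.T@(cc-P);b=M.T@d; k=(.0622-h-a[2])/b[2]; w=a+k*b; return np.round([w[0]-.0785,-w[1]],4)
E
python3 -c "
from br import *
p=capture('wrist')
for u,v in((233,61),(314,30),(252,163),(268,132),(265,28),(233,109)): print(inscoop(p,u,v))
plan([.454,.12,.2],down(1.525,.45))"
```

```text
[0.0097 0.0207]
[ 0.0225 -0.0157]
[-0.0373  0.0132]
[-0.0222  0.0051]
[0.0233 0.006 ]
[-0.0114  0.0215]
t 40.95 pos [0.4546 0.1543 0.0452] gap 0.01
turn rows [ 0.01 -0.52  0.13] shift(after) [ 0.91  0.02 -3.86] shift(now) [ 1.11  0.04 -3.81]
```

Emit:
{"op": "move_arm", "data": {"deltas": [{"x":0.15,"y":0,"z":-0.35,"ax":0,"ay":0,"az":0,"gripper":0},{"x":0.25,"y":0,"z":-0.6,"ax":0,"ay":0,"az":0,"gripper":0},{"x":0.3,"y":0,"z":-0.65,"ax":0,"ay":0,"az":0,"gripper":0},{"x":0.3,"y":0,"z":-0.65,"ax":0,"ay":0,"az":0,"gripper":0},{"x":0.3,"y":0,"z":-0.65,"ax":0,"ay":0,"az":0,"gripper":0},{"x":0.3,"y":0,"z":-0.65,"ax":0,"ay":0,"az":0,"gripper":0},{"x":0.2,"y":0,"z":-0.4,"ax":0,"ay":0,"az":0,"gripper":0},{"x":0,"y":0,"z":0,"ax":0,"ay":0,"az":0,"gripper":0},{"x":0,"y":0,"z":0,"ax":0,"ay":0,"az":0,"gripper":0}]}}

```text
t: 42.08
tcp_pos: [0.4492, 0.15, 0.227]
tool_rot: [-0.166, 0.69, 0.683, 0.175]
force: [0.4, 0.2, -2.1]
finger_gap: 0.01
```

```bash
python3 -c "
from br import *
st();brown('w17');brown('s17','side')
q=capture('side');cut(q,'dog_bowl')
b=cut_out(q,'dog_bowl')[0]['rect'];print('bowl rim L/R',[onz(q,u,v,.047).round(3) for u,v in((b[0],(b[1]+b[3])/2-4),(b[2],(b[1]+b[3])/2-4))],'rim back',onz(q,(b[0]+b[2])/2,b[1],.047).round(3))
plan([.47,-.2,.2],down(1.525,.4))"
```

```text
t 42.08 tcp tub [-0.0241  0.0047] z 0.227 pitch 0.487 yaw 1.563 lip [0.1163 0.0093 0.231 ] back [0.0324 0.0061 0.1866] F [ 0.4  0.2 -2.1] gap 0.010044817362333995
[[209, 62, 139, 124, 8182], [523, 327, 26, 10, 119], [506, 355, 48, 9, 243]]
0.88 [250, 118, 300, 165]; 0.8 [290, 150, 343, 188]; 0.73 [225, 63, 283, 109]; 0.72 [296, 109, 346, 150]; 0.68 [216, 149, 267, 183]; 
[[232, 0, 20, 14, 183], [398, 0, 162, 199, 11470], [479, 0, 81, 81, 552], [491, 0, 69, 67, 443], [506, 0, 5, 5, 11], [521, 13, 39, 38, 98], [337, 98, 18, 32, 198], [242, 113, 16, 10, 47], [337, 117, 1, 8, 8], [256, 167, 42, 22, 265], [362, 171, 12, 17, 118]]

dog_bowl 0.92 [230 243 276 274] cen 249.7 258.6 1102
bowl rim L/R [array([ 0.42 , -0.171,  0.047]), array([ 0.562, -0.21 ,  0.047])] rim back [ 0.501 -0.148  0.047]
t 42.42 pos [0.4497 0.1492 0.2268] gap 0.0102
turn rows [-0.04 -0.88  0.32] shift(after) [-8.27  0.91 -2.77] shift(now) [-8.02  0.64 -3.49]
```

```bash
python3 -c "
from br import *
import cv2
o=cv2.imread('pics/side.png');o2=cv2.imread('pics/scene.png')
q=capture('side');a=capture('scene')
for p,I in((q,o),(a,o2)):
    r=cut_out(p,'dog_bowl');print([ (round(d['conf'],2),np.round(d['rect'],1).tolist()) for d in r[:2]])
save(a,'sc18')
# rim ellipse fit by model: search bowl centre to match region outline in scene
m=max(cut_out(a,'dog_bowl'),key=lambda d:d['conf'])['region']
th=np.linspace(0,2*np.pi,90)
def pred(x,y):
    P=np.vstack([proj(a,np.c_[x+.072*np.cos(th),y+.072*np.sin(th),0*th+.047]),proj(a,np.c_[x+.076*np.cos(th),y+.076*np.sin(th),0*th])]).astype(np.float32)
    z=np.zeros((420,560),np.uint8);cv2.fillConvexPoly(z,cv2.convexHull(P).round().astype(np.int32),1);return z>0
best=max(((pred(x,y)&m).sum()/(pred(x,y)|m).sum(),x,y) for x in np.arange(.43,.55,.005) for y in np.arange(-.27,-.12,.005));print(best)
"
```

```text
[(0.64, [228.9, 244.3, 276.3, 274.0])]
[(0.78, [266.6, 249.7, 323.5, 299.2])]
(np.float64(0.9595514617541049), np.float64(0.48000000000000004), np.float64(-0.21999999999999997))
```

```bash
cat > bowl.py <<'E'
from br import *
th=np.linspace(0,2*np.pi,90)
def bowlpos(v=True):
    S=capture('side');A=capture('scene');obs=[]
    for p in(S,A):
        r=cut_out(p,'dog_bowl');obs.append(max(r,key=lambda d:d['conf'])['rect'] if r else None)
    def f(q):
        o=[]
        for p,b,w in((S,obs[0],[1,1,1,0]),(A,obs[1],[1,1,1,1])):
            if b is None: continue
            P=np.vstack([proj(p,np.c_[q[0]+.072*np.cos(th),q[1]+.072*np.sin(th),0*th+.047]),proj(p,np.c_[q[0]+.076*np.cos(th),q[1]+.076*np.sin(th),0*th])])
            o+=list((np.r_[P.min(0),P.max(0)]-np.array(b))*w)
        return np.array(o)
    s=least_squares(f,[.47,-.2],loss="soft_l1");print("bowl",s.x.round(4),f(s.x).round(1));return s.x
E
python3 -c "
from bowl import *
b=bowlpos();st()"
```

```text
bowl [ 0.4784 -0.2218] [-0.7 -0.6  2.9  0.   1.5  0.4 -1.7  0.3]
t 42.88 tcp tub [-0.0247  0.004 ] z 0.2274 pitch 0.488 yaw 1.562 lip [0.1157 0.0083 0.2315] back [0.0319 0.0053 0.187 ] F [ 0.3 -0.5 -1.3] gap 0.009530604320565949
```

Emit:
{"op": "move_arm", "data": {"deltas": [{"x":-0.3,"y":0.02,"z":-0.16,"ax":0,"ay":0,"az":0,"gripper":0},{"x":-0.55,"y":0.05,"z":-0.29,"ax":0,"ay":0,"az":0,"gripper":0},{"x":-0.76,"y":0.06,"z":-0.4,"ax":0,"ay":0,"az":0,"gripper":0},{"x":-0.76,"y":0.06,"z":-0.4,"ax":0,"ay":0,"az":0,"gripper":0},{"x":-0.76,"y":0.06,"z":-0.4,"ax":0,"ay":0,"az":0,"gripper":0},{"x":-0.76,"y":0.06,"z":-0.4,"ax":0,"ay":0,"az":0,"gripper":0},{"x":-0.76,"y":0.06,"z":-0.4,"ax":0,"ay":0,"az":0,"gripper":0},{"x":-0.76,"y":0.06,"z":-0.4,"ax":0,"ay":0,"az":0,"gripper":0},{"x":-0.76,"y":0.06,"z":-0.4,"ax":0,"ay":0,"az":0,"gripper":0},{"x":-0.76,"y":0.06,"z":-0.4,"ax":0,"ay":0,"az":0,"gripper":0},{"x":-0.76,"y":0.06,"z":-0.4,"ax":0,"ay":0,"az":0,"gripper":0},{"x":-0.76,"y":0.06,"z":-0.4,"ax":0,"ay":0,"az":0,"gripper":0}]}}

```text
t: 44.38
tcp_pos: [0.4692, -0.2543, 0.228]
tool_rot: [-0.162, 0.692, 0.681, 0.177]
force: [-0.1, -0.6, -2.0]
finger_gap: 0.0102
```

```bash
python3 -c "
from br import *
st();brown();plan([.478,-.33,.21],down(1.56,.1));print(np.round(sense()['joints'],2))"
```

```text
t 44.38 tcp tub [-0.427  -0.0338] z 0.228 pitch 0.483 yaw 1.56 lip [-0.2865 -0.0301  0.2315] back [-0.3706 -0.033   0.1873] F [-0.1 -0.6 -2. ] gap 0.010155439693186793
[[211, 84, 137, 102, 8445]]
0.7 [212, 111, 264, 152]; 0.66 [294, 147, 350, 187]; 0.58 [209, 147, 262, 185]; 0.58 [255, 84, 301, 136]; 
t 44.48 pos [ 0.4686 -0.2579  0.2277] gap 0.0102
turn rows [ 0.2  -3.79 -0.09] shift(after) [-1.84  0.25  0.26] shift(now) [-1.8   0.27 -0.43]
[ 0.33  0.47  0.42  1.79 -0.57  1.3   0.98]
```

Emit:
{"op": "move_arm", "data": {"deltas": [{"x":-0.6,"y":0.09,"z":-0.14,"ax":0.05,"ay":0,"az":0,"gripper":0},{"x":-0.6,"y":0.09,"z":-0.14,"ax":0.05,"ay":0,"az":0,"gripper":0},{"x":-0.6,"y":0.09,"z":-0.14,"ax":0.05,"ay":0,"az":0,"gripper":0},{"x":0,"y":0,"z":0,"ax":0.05,"ay":-0.8,"az":0,"gripper":0},{"x":0,"y":0,"z":0.1,"ax":0,"ay":-0.8,"az":0,"gripper":0},{"x":0,"y":0,"z":0.2,"ax":0,"ay":-0.8,"az":0,"gripper":0},{"x":0,"y":0,"z":0.2,"ax":0,"ay":-0.8,"az":0,"gripper":0},{"x":0,"y":0,"z":0.2,"ax":0,"ay":-0.8,"az":0,"gripper":0},{"x":0,"y":0,"z":0,"ax":0,"ay":0,"az":0,"gripper":0}]}}

```text
t: 45.6
tcp_pos: [0.4741, -0.3273, 0.1797]
tool_rot: [-0.026, 0.714, 0.699, 0.024]
force: [0.2, 0.5, -1.4]
finger_gap: 0.01
```

```bash
python3 -c "
from br import *
st();p=brown();plan([.478,-.335,.185],down(1.56,-.3));S=sense();M=rot().as_matrix();print('lip world',(np.array(S['tcp_pos'])+M@[.126,0,.0622]).round(3),np.round(S['joints'],2))"
```

```text
t 45.6 tcp tub [-0.4997 -0.042 ] z 0.1797 pitch 0.071 yaw 1.55 lip [-0.3697 -0.0386  0.1265] back [-0.4644 -0.041   0.1198] F [ 0.2  0.5 -1.4] gap 0.009969541878072133
[[211, 82, 137, 104, 8818]]
0.92 [209, 150, 259, 186]; 0.75 [259, 135, 300, 187]; 0.75 [299, 107, 346, 147]; 0.68 [257, 82, 301, 134]; 0.58 [211, 110, 264, 150]; 
t 45.7 pos [ 0.4741 -0.3296  0.1804] gap 0.0102
turn rows [-0.03 -3.69 -0.12] shift(after) [-0.16  0.1  -0.07] shift(now) [-0.12  0.1  -0.12]
lip world [ 0.477 -0.2    0.127] [ 0.17  0.48  0.53  1.84 -0.36  0.95  0.86]
```

Emit:
{"op": "move_arm", "data": {"deltas": [{"x":0,"y":0.1,"z":0,"ax":0,"ay":-0.95,"az":0,"gripper":0},{"x":0,"y":0,"z":0,"ax":0,"ay":-0.95,"az":0,"gripper":0},{"x":0,"y":0,"z":0,"ax":0,"ay":-0.95,"az":0,"gripper":0},{"x":0,"y":0,"z":0,"ax":0,"ay":-0.95,"az":0,"gripper":0},{"x":0,"y":0,"z":0,"ax":0,"ay":-0.95,"az":0,"gripper":0},{"x":0.18,"y":0,"z":-0.25,"ax":0,"ay":-0.95,"az":0,"gripper":0},{"x":0.15,"y":0,"z":-0.27,"ax":0,"ay":-0.95,"az":0,"gripper":0},{"x":0.13,"y":0,"z":-0.29,"ax":0,"ay":-0.95,"az":0,"gripper":0},{"x":0.1,"y":0,"z":-0.3,"ax":0,"ay":-0.95,"az":0,"gripper":0},{"x":0.07,"y":0,"z":-0.31,"ax":0,"ay":-0.95,"az":0,"gripper":0},{"x":0,"y":0,"z":0,"ax":0,"ay":0,"az":0,"gripper":0},{"x":0,"y":0,"z":0,"ax":0,"ay":0,"az":0,"gripper":0}]}}

```text
t: 47.2
tcp_pos: [0.4793, -0.2886, 0.2202]
tool_rot: [0.304, 0.653, 0.618, -0.316]
force: [-0.4, -0.4, -0.2]
finger_gap: 0.0097
```

```bash
python3 -c "
from br import *
st();p=brown('w19');S=sense();M=rot().as_matrix();print('lip world',(np.array(S['tcp_pos'])+M@[.126,0,.0622]).round(3),np.round(S['joints'],2));brown('s19','scene')"
```

```text
t 47.2 tcp tub [-0.4608 -0.0455] z 0.2202 pitch -0.907 yaw 1.509 lip [-0.4322 -0.0466  0.0827] back [-0.4907 -0.0457  0.1575] F [-0.4 -0.4 -0.2] gap 0.009733391261779543
[]

lip world [ 0.482 -0.26   0.083] [-0.85  0.8   1.24  2.14  0.3   0.53 -0.12]
[[444, 0, 116, 23, 1280], [264, 104, 13, 13, 83], [171, 150, 16, 11, 150], [322, 155, 11, 10, 84], [231, 178, 41, 24, 351], [270, 257, 23, 20, 202], [404, 282, 42, 9, 147]]
0.72 [266, 248, 327, 300]; 0.53 [277, 258, 283, 268]; 0.49 [271, 270, 279, 276]; 0.44 [284, 257, 294, 260]; 0.4 [286, 261, 292, 265];
```

Emit:
{"op": "move_arm", "data": {"deltas": [{"x":-0.5,"y":0,"z":-0.4,"ax":0,"ay":0.5,"az":0,"gripper":0},{"x":-0.5,"y":0,"z":-0.45,"ax":0,"ay":0.95,"az":0,"gripper":0},{"x":-0.4,"y":0,"z":-0.4,"ax":0,"ay":0.95,"az":0,"gripper":0},{"x":-0.3,"y":0,"z":-0.4,"ax":0,"ay":0.95,"az":0,"gripper":0},{"x":-0.2,"y":0,"z":-0.4,"ax":0,"ay":0.95,"az":0,"gripper":0},{"x":0,"y":0,"z":0,"ax":0,"ay":0.95,"az":0,"gripper":0},{"x":0,"y":0,"z":0,"ax":0,"ay":0.95,"az":0,"gripper":0},{"x":0,"y":0,"z":0,"ax":0,"ay":0.95,"az":0,"gripper":0},{"x":0,"y":0,"z":0,"ax":0,"ay":0.95,"az":0,"gripper":0},{"x":0,"y":0,"z":0,"ax":0,"ay":0.95,"az":0,"gripper":0},{"x":0,"y":0,"z":0,"ax":0,"ay":0,"az":0,"gripper":0},{"x":0,"y":0,"z":0,"ax":0,"ay":0,"az":0,"gripper":0}]}}

```text
t: 48.9
tcp_pos: [0.4687, -0.2973, 0.3421]
tool_rot: [-0.006, 0.732, 0.681, 0.022]
force: [-0.0, -0.4, -1.8]
finger_gap: 0.0097
```

```bash
python3 -c "
from bowl import *
b=bowlpos();print(np.round(sense()['joints'],2))
plan([.62,.2,.3],down(-.108))
A=capture('scene');S=capture('side');save(S,'s20');save(A,'a20')
for p,bx in((A,(140,140,340,310)),(S,(195,100,295,290))):
    im=p['pixels'].astype(int);m=(im[...,0]>1.6*im[...,2])&(im[...,0]<130)&(im[...,0]>20)
    n,l,s_,ce=cv2.connectedComponentsWithStats(m.astype(np.uint8))
    for i in range(1,n):
        x,y=ce[i]
        if s_[i,4]>4 and bx[0]<x<bx[2] and bx[1]<y<bx[3]: print(s_[i].tolist(),onz(p,x,y,.012).round(3))
    print('--')
C=np.zeros((600,800,3),np.uint8)
C[:,:400]=cv2.resize(A['pixels'][150:300,210:310],(400,600));C[:,400:]=cv2.resize(S['pixels'][130:280,195:295],(400,600))
cv2.imwrite('pics/c20.png',C[:,:,::-1])"
```

```text
bowl [ 0.4847 -0.2281] [-0.8 -0.7  0.9  0.   4.4 -0.2 -1.2  0.9]
[-0.26  0.3   0.99  1.78 -0.32  1.22  0.75]
t 49.1 pos [ 0.4695 -0.2961  0.342 ] gap 0.0102
turn rows [-0.17 -0.5  16.1 ] shift(after) [  2.4  -12.74   1.05] shift(now) [12.57  2.87  1.64]
[171, 150, 16, 11, 151] [0.663 0.487 0.012]
[231, 178, 40, 24, 361] [0.685 0.129 0.012]
[270, 257, 23, 21, 202] [ 0.482 -0.169  0.012]
--
[242, 113, 16, 10, 39] [0.63  0.46  0.012]
[271, 167, 27, 22, 222] [0.679 0.117 0.012]
[260, 169, 6, 5, 11] [0.609 0.174 0.012]
[232, 250, 32, 18, 209] [ 0.475 -0.171  0.012]
--
```

View pics/c20.png

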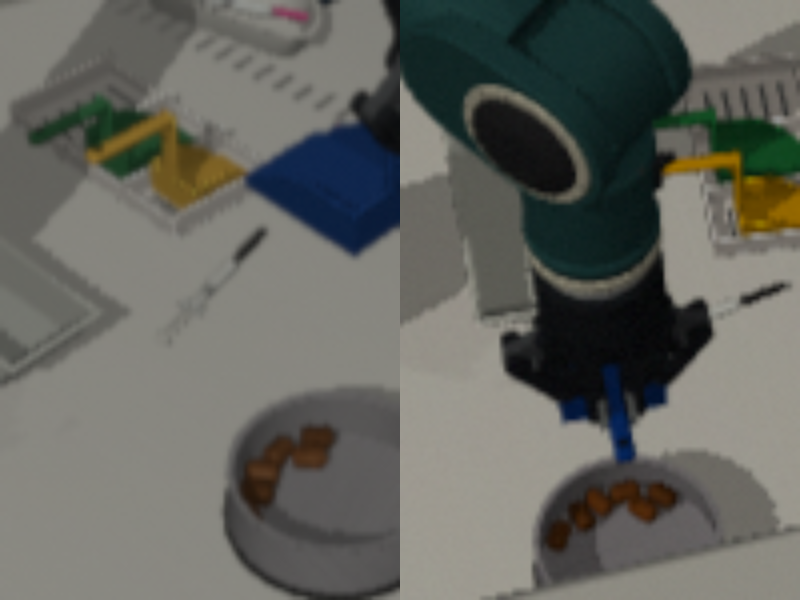

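Emit:
{"op": "move_arm", "data": {"deltas": [{"x":0,"y":0,"z":0,"ax":0,"ay":0,"az":1,"gripper":0},{"x":0,"y":0,"z":0,"ax":0,"ay":0,"az":1,"gripper":0},{"x":0,"y":0,"z":0,"ax":0,"ay":0,"az":1,"gripper":0},{"x":0,"y":0,"z":0,"ax":0,"ay":0,"az":1,"gripper":0},{"x":0,"y":0,"z":0,"ax":0,"ay":0,"az":1,"gripper":0},{"x":0,"y":0,"z":0,"ax":0,"ay":0,"az":1,"gripper":0},{"x":0,"y":0,"z":0,"ax":0,"ay":0,"az":1,"gripper":0},{"x":0,"y":0,"z":0,"ax":0,"ay":0,"az":1,"gripper":0},{"x":0,"y":0,"z":0,"ax":0,"ay":0,"az":1,"gripper":0},{"x":0,"y":0,"z":0,"ax":0,"ay":0,"az":1,"gripper":0},{"x":0,"y":0,"z":0,"ax":0,"ay":0,"az":1,"gripper":0},{"x":0,"y":0,"z":0,"ax":0,"ay":0,"az":1,"gripper":0}]}}

```text
t: 50.7
tcp_pos: [0.473, -0.2887, 0.341]
tool_rot: [-0.018, 0.99, 0.138, 0.013]
force: [0.5, 0.8, -2.1]
finger_gap: 0.0101
```

Emit:
{"op": "move_arm", "data": {"deltas": [{"x":0,"y":0,"z":0,"ax":0,"ay":0,"az":1,"gripper":0},{"x":0,"y":0,"z":0,"ax":0,"ay":0,"az":1,"gripper":0},{"x":0,"y":0,"z":0,"ax":0,"ay":0,"az":1,"gripper":0},{"x":0,"y":0,"z":0,"ax":0,"ay":0,"az":1,"gripper":0},{"x":0.2,"y":-0.9,"z":0,"ax":0,"ay":0,"az":0,"gripper":0},{"x":0.2,"y":-0.9,"z":0,"ax":0,"ay":0,"az":0,"gripper":0},{"x":0.2,"y":-0.9,"z":0,"ax":0,"ay":0,"az":0,"gripper":0},{"x":0.2,"y":-0.9,"z":0,"ax":0,"ay":0,"az":0,"gripper":0},{"x":0.2,"y":-0.9,"z":0,"ax":0,"ay":0,"az":0,"gripper":0},{"x":0.2,"y":-0.9,"z":0,"ax":0,"ay":0,"az":0,"gripper":0},{"x":0,"y":0,"z":0,"ax":0,"ay":0,"az":0,"gripper":0},{"x":0,"y":0,"z":0,"ax":0,"ay":0,"az":0,"gripper":0}]}}

```text
t: 52.2
tcp_pos: [0.5529, -0.0664, 0.3494]
tool_rot: [-0.02, 0.998, -0.062, 0.007]
force: [0.2, -0.2, -0.3]
finger_gap: 0.0104
```

```bash
python3 -c "
from bowl import *
plan([.6205,.247,.26],down(-.109))"
```

```text
t 52.2 pos [ 0.5529 -0.0664  0.3494] gap 0.0104
turn rows [-0.4  -0.12 -0.14] shift(after) [ 0.83 -7.97  2.23] shift(now) [ 0.68 -7.89  2.56]
```

Before going over the rack, check the tub from this vantage while moving.

Emit:
{"op": "move_arm", "data": {"deltas": [{"x":0,"y":0,"z":0,"ax":-0.4,"ay":-0.12,"az":-0.14,"gripper":0},{"x":0.09,"y":-0.88,"z":0.1,"ax":0,"ay":0,"az":0,"gripper":0},{"x":0.09,"y":-0.88,"z":0.1,"ax":0,"ay":0,"az":0,"gripper":0},{"x":0.09,"y":-0.88,"z":0.1,"ax":0,"ay":0,"az":0,"gripper":0},{"x":0.09,"y":-0.88,"z":0.1,"ax":0,"ay":0,"az":0,"gripper":0},{"x":0.09,"y":-0.88,"z":0.1,"ax":0,"ay":0,"az":0,"gripper":0},{"x":0.09,"y":-0.88,"z":0.1,"ax":0,"ay":0,"az":0,"gripper":0},{"x":0.09,"y":-0.88,"z":0.2,"ax":0,"ay":0,"az":0,"gripper":0},{"x":0.09,"y":-0.88,"z":0.3,"ax":0,"ay":0,"az":0,"gripper":0},{"x":0,"y":-0.6,"z":0.5,"ax":0,"ay":0,"az":0,"gripper":0},{"x":0,"y":0,"z":0,"ax":0,"ay":0,"az":0,"gripper":0},{"x":0,"y":0,"z":0,"ax":0,"ay":0,"az":0,"gripper":0}]}}

```text
t: 53.7
tcp_pos: [0.6184, 0.2322, 0.2812]
tool_rot: [0.009, 0.998, -0.06, -0.0]
force: [-0.8, -0.5, -0.1]
finger_gap: 0.0099
```

```bash
python3 -c "
from bowl import *
plan([.6205,.247,.15],down(-.109));brown('w21')
b=bowlpos()"
```

```text
t 53.7 pos [0.6184 0.2322 0.2812] gap 0.0099
turn rows [ 0.17 -0.   -0.11] shift(after) [ 0.01 -0.37  3.28] shift(now) [ 0.01 -0.43  3.27]
[[415, 48, 12, 62, 455], [369, 54, 5, 59, 177], [392, 112, 22, 8, 70], [76, 158, 34, 49, 190]]

bowl [ 0.482  -0.2183] [-0.2  0.5 -0.4  0.   4.  -2.2 -1.1  0.1]
```

Emit:
{"op": "move_arm", "data": {"deltas": [{"x":0,"y":0,"z":0,"ax":0.17,"ay":0,"az":-0.11,"gripper":0},{"x":0,"y":-0.2,"z":0.75,"ax":0,"ay":0,"az":0,"gripper":0},{"x":0,"y":-0.17,"z":0.75,"ax":0,"ay":0,"az":0,"gripper":0},{"x":0,"y":0,"z":0.75,"ax":0,"ay":0,"az":0,"gripper":0},{"x":0,"y":0,"z":0.75,"ax":0,"ay":0,"az":0,"gripper":0},{"x":0,"y":0,"z":0.4,"ax":0,"ay":0,"az":0,"gripper":0},{"x":0,"y":0,"z":0,"ax":0,"ay":0,"az":0,"gripper":0},{"x":0,"y":0,"z":0,"ax":0,"ay":0,"az":0,"gripper":0},{"x":0,"y":0,"z":0,"ax":0,"ay":0,"az":0,"gripper":0}]}}

```text
t: 55.12
tcp_pos: [0.6234, 0.2473, 0.1473]
tool_rot: [-0.005, 0.999, -0.054, 0.004]
force: [0.3, 0.2, -1.1]
finger_gap: 0.0099
```

```bash
cat > lg.py <<'E'
from bowl import *
def lg():
    p=capture("wrist");im=p["pixels"].astype(int);b=(im[...,2]>1.5*im[...,0])&(im[...,2]>1.2*im[...,1])&(im[...,2]>35)
    n,l,s_,_=cv2.connectedComponentsWithStats(b.astype(np.uint8));m=l==(1+np.argmax(s_[1:,4]))
    w=m.sum(1);rb=max(r for r in range(420) if w[r]>100)
    e=[]
    for r in(rb-1,rb-3):
        u=np.nonzero(m[r])[0];e.append((u.min(),u.max()))
    P=np.array(sense()["tcp_pos"]);zb=P[2]-.0622+.032
    print("back row",rb,e,"back mid",onz(p,np.mean(e[1]),rb,zb).round(4))
    for r in range(0,60,15):
        u=np.nonzero(m[r])[0];print(r,u.min() if len(u) else 0,u.max() if len(u) else 0,end="|")
    q=[.6915,.1708,-.109];c_,s2=np.cos(q[2]),np.sin(q[2])
    for x in(-.0475,0,.0475): print("bay axis",np.round([q[0]+c_*x-s2*.06825,q[1]+s2*x+c_*.06825],4))
    return p
E
python3 -c "
from lg import *
plan([.6205,.247,.0652],down(-.109));p=lg()
im=p['pixels'][:,:,::-1].copy();q=[.6915,.1708,-.109];c_,s2=np.cos(q[2]),np.sin(q[2])
for y in(.10875,.02775,-.04475):
  W=np.array([[q[0]+c_*x-s2*y,q[1]+s2*x+c_*y,.022] for x in(.057,-.057)]);a,b=proj(p,W).round().astype(int);cv2.line(im,tuple(map(int,a)),tuple(map(int,b)),(0,0,255),1)
cv2.imwrite('pics/w22.png',im)
g=p['pixels'].astype(int).sum(2)
for r in(40,90,130): print(r,[int(v) for v in g[r,195:225:1]])"
```

```text
t 55.12 pos [0.6234 0.2473 0.1473] gap 0.0099
turn rows [-0.1  -0.08  0.01] shift(after) [-0.07  0.01  2.05] shift(now) [-0.09  0.04  2.05]
back row 199 [(np.int64(199), np.int64(358)), (np.int64(198), np.int64(358))] back mid [0.6524 0.2447 0.1172]
0 202 355|15 198 358|30 197 360|45 195 362|bay axis [0.6517 0.2438]
bay axis [0.6989 0.2386]
bay axis [0.7461 0.2335]
40 [406, 206, 202, 204, 200, 191, 169, 141, 123, 134, 127, 131, 130, 130, 161, 204, 223, 221, 224, 220, 221, 227, 218, 223, 223, 221, 222, 220, 219, 220]
90 [234, 212, 186, 159, 145, 147, 144, 144, 143, 144, 149, 143, 141, 140, 142, 135, 140, 200, 219, 228, 219, 221, 221, 221, 218, 220, 219, 219, 217, 215]
130 [222, 233, 223, 213, 195, 166, 158, 151, 154, 156, 159, 156, 154, 151, 154, 152, 150, 146, 149, 199, 224, 222, 221, 221, 219, 218, 218, 214, 213, 218]
```

Emit:
{"op": "move_arm", "data": {"deltas": [{"x":-0.05,"y":0.02,"z":0.4,"ax":-0.1,"ay":-0.05,"az":0,"gripper":0},{"x":0,"y":0,"z":0.4,"ax":0,"ay":0,"az":0,"gripper":0},{"x":0,"y":0,"z":0.3,"ax":0,"ay":0,"az":0,"gripper":0},{"x":0,"y":0,"z":0,"ax":0,"ay":0,"az":0,"gripper":0},{"x":0,"y":0,"z":0,"ax":0,"ay":0,"az":0,"gripper":0}]}}

```text
t: 55.8
tcp_pos: [0.6212, 0.247, 0.0999]
tool_rot: [0.0, 0.999, -0.054, 0.001]
force: [-0.3, -1.0, -1.8]
finger_gap: 0.01
```

```bash
python3 -c "
from lg import *
plan([.6205,.2472,.0652],down(-.109))"
```

```text
t 55.8 pos [0.6212 0.247  0.0999] gap 0.01
turn rows [ 0.   -0.02  0.01] shift(after) [-0.02 -0.    0.87] shift(now) [-0.02 -0.    0.87]
```

Emit:
{"op": "move_arm", "data": {"deltas": [{"x":0,"y":0,"z":0.25,"ax":0,"ay":0,"az":0,"gripper":0},{"x":0,"y":0,"z":0.25,"ax":0,"ay":0,"az":0,"gripper":0},{"x":0,"y":0,"z":0.2,"ax":0,"ay":0,"az":0,"gripper":0},{"x":0,"y":0,"z":0.12,"ax":0,"ay":0,"az":0,"gripper":0},{"x":0,"y":0,"z":0.06,"ax":0,"ay":0,"az":0,"gripper":0},{"x":0,"y":0,"z":0,"ax":0,"ay":0,"az":0,"gripper":0}]}}

```text
t: 56.55
tcp_pos: [0.6219, 0.2472, 0.0656]
tool_rot: [-0.001, 0.999, -0.054, 0.001]
force: [1.2, 0.3, -1.3]
finger_gap: 0.0102
```

Emit:
{"op": "move_arm", "data": {"deltas": [{"x":0,"y":0,"z":0.04,"ax":0,"ay":0,"az":0,"gripper":0},{"x":0,"y":0,"z":0,"ax":0,"ay":0,"az":0,"gripper":0.45},{"x":0,"y":0,"z":0,"ax":0,"ay":0,"az":0,"gripper":0.45},{"x":0,"y":0,"z":0,"ax":0,"ay":0,"az":0,"gripper":0.45},{"x":0,"y":0,"z":-0.4,"ax":0,"ay":0,"az":0,"gripper":0.45},{"x":0,"y":0,"z":-0.8,"ax":0,"ay":0,"az":0,"gripper":0.45},{"x":0,"y":0,"z":-1,"ax":0,"ay":0,"az":0,"gripper":0.6},{"x":0,"y":0,"z":-1,"ax":0,"ay":0,"az":0,"gripper":0.6},{"x":0,"y":0,"z":-1,"ax":0,"ay":0,"az":0,"gripper":0.6},{"x":-0.5,"y":0.9,"z":-0.6,"ax":0,"ay":0,"az":0,"gripper":1},{"x":-0.5,"y":0.9,"z":-0.3,"ax":0,"ay":0,"az":0,"gripper":1},{"x":0,"y":0,"z":0,"ax":0,"ay":0,"az":0,"gripper":1}]}}

```text
t: 58.05
tcp_pos: [0.5741, 0.1757, 0.2823]
tool_rot: [-0.002, 0.998, -0.055, 0.005]
force: [0.4, 0.4, -0.1]
finger_gap: 0.0853
```

Emit:
{"op": "move_arm", "data": {"deltas": [{"x":0,"y":0.6,"z":0,"ax":0,"ay":0,"az":0,"gripper":1},{"x":0,"y":0,"z":0,"ax":0,"ay":0,"az":0,"gripper":1},{"x":0,"y":0,"z":0,"ax":0,"ay":0,"az":0,"gripper":1}]}}

```text
t: 58.42
tcp_pos: [0.5719, 0.1511, 0.2829]
tool_rot: [-0.002, 0.999, -0.054, 0.005]
force: [-0.3, 0.2, -0.2]
finger_gap: 0.0855
```

```bash
python3 -c "
from lg import *
plan([.6205,.2472,.0652],down(-.109))
p=capture('wrist');a=capture('scene');S=capture('side')
C=np.zeros((600,800,3),np.uint8)
C[:360,:480]=cv2.resize(p['pixels'],(480,360));C[:240,480:]=cv2.resize(S['pixels'][125:285,195:385],(320,240)) if 0 else cv2.resize(S['pixels'][130:280,195:345],(320,240))
C[360:,:400]=cv2.resize(a['pixels'][150:310,130:350],(400,240));C[240:600,480:]=cv2.resize(S['pixels'][220:285,215:285],(320,360))
cv2.imwrite('pics/c23.png',C[:,:,::-1])
brown();bowlpos()"
```

```text
t 58.42 pos [0.5719 0.1511 0.2829] gap 0.0855
turn rows [-0.05 -0.1   0.  ] shift(after) [ 0.95 -2.52  5.44] shift(now) [ 0.89 -2.49  5.46]
[[343, 11, 7, 65, 297], [314, 74, 10, 7, 40], [0, 120, 27, 60, 471]]

bowl [ 0.4813 -0.2164] [-1.3  0.2  2.   0.   0.3 -1.8 -0.6  0.8]
```

View pics/c23.png

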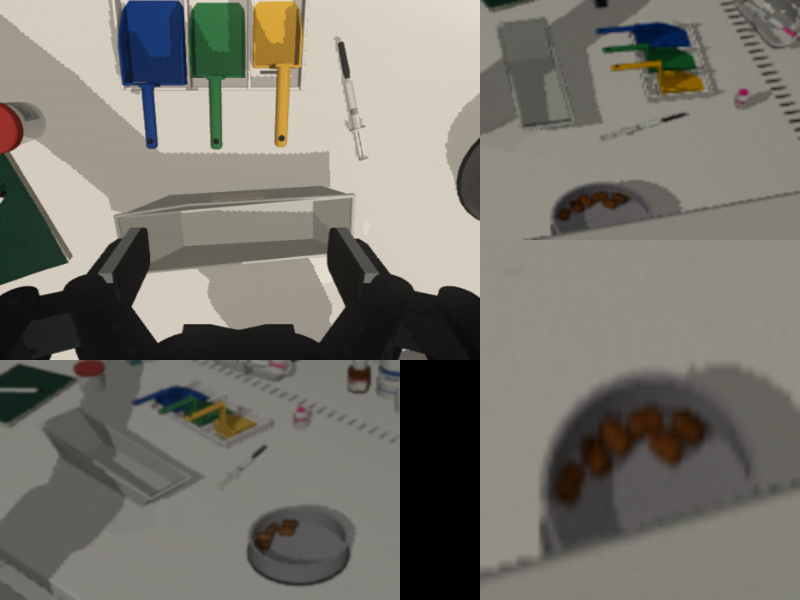

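```bash
python3 -c "
from lg import *
p=capture('wrist');q=[.6915,.1708,-.109];C,S_=np.cos(q[2]),np.sin(q[2])
im=p['pixels'].astype(int);r,g,b=im[...,0],im[...,1],im[...,2]
M={'large':((b>1.5*r)&(b>1.2*g)&(b>35),.064,.06825),'medium':((g>1.3*r)&(g>1.15*b)&(g>40),.0796,-.0085),'small':((r>1.6*b)&(g>1.25*b)&(r>60),.0952,-.07675)}
for k,(m,z,y) in M.items():
    m=m.copy();m[:,:120]=0;m[200:]=0
    n,l,s_,_=cv2.connectedComponentsWithStats(m.astype(np.uint8));m=l==(1+np.argmax(s_[1:,4]));v,u=np.nonzero(m);e=v.max()
    pts=[onz(p,np.nonzero(m[w])[0].mean(),w,z)[:2]-q[:2] for w in(e,e-4,e-45)]
    f=[np.array([C*d[0]+S_*d[1],-S_*d[0]+C*d[1]-y]) for d in pts]
    print(k,'end x (expect -.118)',f[0].round(4),'y near/far',f[1][1].round(4),f[2][1].round(4),'yaw',np.arctan2(f[2][1]-f[1][1],f[2][0]-f[1][0]).round(3))
"
```

```text
large end x (expect -.118) [-0.1174 -0.0009] y near/far -0.0007 -0.0012 yaw -0.011
medium end x (expect -.118) [-0.1148  0.0017] y near/far 0.0012 0.0013 yaw 0.002
small end x (expect -.118) [-0.1086  0.0018] y near/far 0.0015 0.0021 yaw 0.016
```

```bash
python3 -c "
from h import *
print(job_done())"
```

```text
the job is handed in; nothing more can be done
None
```

The job is handed in at about 59 s of the 210 s allowed; no verdict was reported.

I unnested the small and medium scoops and laid them in their bays. One pass with the large scoop then took all six croquettes from the tub. I tipped them into the dog bowl, which had been knocked about 4 cm aside and was found again first. The large scoop then went into its bay.

Last checks:
- **Tub:** it looked empty.
- **Croquettes:** six were visible in the bowl, the same number I counted at the start. I saw none spilled on the worktop.
- **Scoops:** all three measured within about 2 mm across and 10 mm along their bay centres, turned by less than 0.02 rad. The small scoop was the furthest off, about 9 mm towards the far end.
- **Bystanders:** the syringe, vial and cup looked untouched in the last pictures, but I did not measure them.
- **Bowl position:** repeated measurements varied by about 1 cm.
- **Scoop height:** I judged that the scoops lay flat by eye and by the tool height at release, not by a separate measurement.

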